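Lock the hold-down arm onto its ball post

TASK

Secure the carved printing block with the hold-down arm: while the arm still lies on the bench, raise the coupler handle all the way up, then push the coupler down over the ball on the printing stand, past the drag of its sprung buttons, until it sits fully home with the arm's foot on the carved block, and press the handle fully down to its stop. The post is screwed to a different height every time, so feel for the ball and the stop and do not force anything, and leave the other things on the bench where they are.

Things in the scene. Friction and masses are not known exactly. Their poses are not given: they have to be found in the camera images.
- stand: Fixed printing stand: plywood board 270 x 180 x 12 mm flat on the bench. Origin: centre of its underside; x runs along it from the ball post (at x = -83 mm, y = 0) to the carved block, z up. Coupled, the arm's x axis lies along this x axis. A carving knife, 14 mm high, lies on the board about 76 mm to the +y side of the centre line.
- post_foot (a point): Point on the ball post's axis, level with the board's upper face, 12 mm above the bench; axes as the stand's. Upwards: collar 44 mm wide and 12 mm high, neck 14 mm thick, steel ball 36 mm in diameter. The post is screwed to a different height each time: the ball's centre is 62 to 78 mm above the bench; its height is not reported.
- block_top (a point): Centre of the top face of the carved wooden block, 100 (x) x 120 (y) x 24 mm, fixed on the board; 36 mm above the bench, 165 mm from the ball post's axis. Axes as the stand's.
- holddown: The loose hold-down arm, 0.7 to 0.9 kg, 214 mm long. Origin: mid-length at its underside, 83 mm behind the socket centre; x runs from head to foot, z up. It starts flat on the bench, right way up, handle shut. Behind the head its frame is 24 mm high and 49 mm wide to x = 1 mm, then a 28 mm wide bar leads to the foot. It balances 30 mm behind the socket.
- socket (a point): Centre of the ball socket in the arm's coupler head: where the ball's centre lies when the coupler is home. 24 mm above the head's underside; open below, 1.5 mm of play around the ball. Axes as the arm's. The head is an aluminium box, 49 mm wide (y), 48 mm high, with flat upright cheeks from 23 mm before to 43 mm behind this point.
- socket_roof: Flat roof plate of the coupler head, 50 x 49 x 6 mm; origin at the centre of its underside, 18 mm above the socket centre: it rests on the ball's top when the coupler is home. Sprung buttons in the cheeks drag on the ball over the last 10 mm: pushing it home takes 7 to 16 N in all, more than the arm's weight, then comes the hard stop of roof on ball, which must not bear more than 32 N.
- head_grip (a point): Point to grip the head from above, across its cheeks (49 mm apart along y): 16 mm behind the socket centre and 24 mm above the head's underside. Axes as the arm's. The raised handle leans back over the bar, clear of a gripper here: its knob is then 73 mm behind the socket centre and 105 mm above the head's underside.
- foot (a point): Centre of the underside of the arm's foot (45 x 44 x 22 mm, cork sole), 167 mm behind the socket centre and 24 mm lower. With the coupler home and the arm level it hangs 2 to 18 mm over the carved block; let go, it sinks onto the block and the arm tilts a little. Axes as the arm's.
- handle_end (a point): Centre of the ball knob (18 mm in diameter, black) at the handle's free end, 64 mm from the handle's pin. The handle is a dark steel lever 12 mm wide (y), 8 mm thick; its pin runs along y, 28 mm behind the socket centre and 35 mm above it. Shut, it points back along the arm, the knob 59 mm above the arm's underside with over 25 mm free under it: the knob can be pinched from above, across y.
- handle (a joint): Handle angle (rad): 0 shut (hard stop), grows as the knob swings up about the pin, 0.8 fully raised (hard stop). A stiff hinge: it stays wherever it is left. At the knob, raising takes 1 to 2 N, pressing down about 5 N. Its latch tooth reaches under the ball when shut, so the ball enters only with the handle up, and the handle shuts fully only with the coupler home. The arm tips up if the handle is pulled past its upper stop.
- knife: Bystander, to be left alone. Carving knife 130 mm long with a square wooden handle, lying on the board of the stand, along it, at its +y edge. Origin: on its underside.
- chisel: Bystander, to be left alone. Wood chisel, 155 mm long, 18 mm high, lying on the bench 75 to 95 mm beside the arm (on its +y side). Origin: on its underside.
- ink_bottle: Bystander, to be left alone. Black ink bottle, 56 mm wide, 120 mm high, at the far side. Origin: on its underside.
- paste_jar: Bystander, to be left alone. Glass jar, 68 mm wide, 75 mm high, at the far side. Origin: on its underside.
- ink_bowl: Bystander, to be left alone. White bowl, 120 mm wide, 50 mm high, at the far side. Origin: on its underside.
- baren: Bystander, to be left alone. Round wooden rubbing pad 104 mm wide with a knob, 45 mm high, at the right. Origin: on its underside.
- spare_block: Bystander, to be left alone. Dark spare wood block 90 x 140 x 22 mm, at the left. Origin: on its underside.

How it is judged:
By the outcome, as a careful person would: the job done as asked, in the order asked, and still so for the second after the job is handed in, with the robot touching nothing.
It also fails if it takes over 72 s, if anything falls off the work surface, if the arm or the gripper's body presses on something with over 40 N, if the wrist force passes 120 N, or if a joint passes its speed limit or range.

ROBOT

A 6-joint arm with a two-finger parallel gripper is mounted at the origin on the work surface. World frame = base frame: x ahead of the robot, y to its left, z up, the work surface at z = 0. Lengths are in m, angles in rad, forces in N, time in s.
With the tool pointing down it reaches from about 0.3 to 0.875 m from the base axis. Payload 6.4 kg.
Tool frame: the origin (TCP) lies on the front face of the gripper's body, between the roots of the fingers; the fingertips stand 73 mm ahead of it and the grasp point (between the pads) lies ctrl.pinch_z ahead of it (ctrl.pinch_z is the distance from the TCP to the grasp point, in m); z points along the fingers, x is the direction in which the jaws open and shut, and the axes are right-handed (so a half turn about z gives the same grasp; the last joint's range is limited). The gripper opens to 85 mm and grips with 20 to 120 N. Pads are 22 mm wide; open, the fingers measure 114 mm over their backs; the gripper's body (76 mm by 85 mm) begins 54 mm behind the grasp point. The pads swing forward as they close: fully open they stand 13 mm farther back than shut.
Start: joints at [1.044, 0.181, 1.607, -0, 1.354, -0.206], TCP at [0.181, 0.546, 0.304] pointing down, gripper open.
Joint ranges: [-2.99, 2.99], [-0.89, 2.07], [0.3, 2.58], [-1.14, 4.28], [0, 2.63], [-3.12, 3.12]. Speed limits (rad/s): [2.57, 2.57, 3.01, 3.14, 3.14, 3.14].

INTERFACE

Orientations are given as a unit quaternion [w, x, y, z].
In Python, from bench import ctrl gives the robot as it stands.
- The arm moves only by the tool move_arm, never from a script. Its argument "rows" is text: rows parted by semicolons, each of 7 numbers parted by spaces: the shift along the tool's x, y, z in cm, then the turn, a rotation vector about the tool's x, y, z in degrees, then the opening, from 0 (shut) to 1 (fully open). In form: x y z rx ry rz grip; .... A call has 1 to 20 rows; each row shifts and turns the commanded pose from where the row before left it, along the tool's axes as they then stand; what a row does not reach is not made up. A row lasts 1/10 s, in which the tool goes at most 50 mm and 8.59 degrees, less where a joint would pass 70% of its speed; a pose out of reach is approached as far as the arm can. A call with a gripper value outside its range is refused whole. The fingers move at their own pace and stop on an object; the grip force is fixed at half the most. Time passes only in rows, so rows that do not move let the fingers close. It gives the time, the measured TCP pose, the force and the opening at its end, in the units of the state.
- ctrl.get_obs(): the state, without advancing time (a new reading comes with each control period).
- ctrl.camera(name): name is "scene" or "top" or "wrist"; returns a dict with "color" (480x640x3 uint8, blue, green, red), "fx", "fy", "cx", "cy" (pixels), "rvec" (rotation vector, rad) and "tvec" (3), from world to camera coordinates, as OpenCV has them. Camera axes: x right, y down, z forward; pixel columns grow to the right and rows downward; lengths in m; the calibration is good to about 2 mm. A picture is of the moment at which its call begins. There is no depth.
- ctrl.hand_in(): hands the job in, once; it reports no verdict.
Trained networks look in the newest picture that a camera, given by its name, has taken for a name from the list of things; names that differ only in an ending like _2 or _b are one class to them, and where a whole thing is asked for, a point or a joint stands for the part that bears it (a point fixed in the world has none). Each returns a list of dicts, best first, with "confidence" (0 to 1); they miss things now and then, are a little off and sometimes report something else, mostly with a low value. They report only what shows in the picture. A call takes as long as a camera call.
- ctrl.look_for(camera, query): "bbox" ([left, top, right, bottom] in pixels, round what is visible of it).
- ctrl.trace(camera, query): "region" (480x640 bool, what is visible of it) and "bbox" ([left, top, right, bottom] in pixels, round what is visible of it).
The state is a dict: "time_s": time; "q": joint angles; "dq": joint speeds; "joint_efforts": joint torques, N m; "eef_pos": TCP position; "eef_rot": TCP orientation; "wrist_force": force on the tool from outside, world axes, zero at the start; "torque": the same for the moment, N m; "opening": opening from 0.0 (shut) to 1.0 (fully open).
Only numpy, scipy, OpenCV 4.12 (cv2) and the standard library are available. Lean on these libraries where they do the work, as an engineer would, in place of code of your own. Each camera call takes 0.05 s, during which the arm holds its last target.

## Working session

There is one attempt and no reset: what is moved stays moved. The work goes in short steps, Python scripts to look and compute and a tool call to move; the robot and the scene stay as the last step left them, time stands still between calls to the robot, and variables do not carry over. Pictures are saved under pics/ and viewed, and the job is handed in when it is done.

Besides the shell and the picture viewer there is one more tool, called after "Request:" as a command line: name --argument value ..., lists and objects as JSON in quotes. move_arm: Moves the arm, as the interface text tells. Its arguments: {"type":"object","properties":{"rows":{"type":"string"}},"required":["rows"]}

```bash
ls; mkdir -p pics; python3 - <<'E'
from bench import ctrl
import cv2
o=ctrl.get_obs()
for k,v in o.items(): print(k,v)
print(ctrl.pinch_z)
for c in ("scene","top","wrist"):
    d=ctrl.camera(c); cv2.imwrite(f"pics/{c}0.png",d["color"]); print(c,d["fx"],d["cx"],d["cy"],d["rvec"],d["tvec"])
E
```

```text
pics
time_s 0.0
q [ 1.04371695e+00  1.81561874e-01  1.60799646e+00 -1.47645124e-05
  1.35376079e+00 -2.06289211e-01]
dq [-0.0019278  -0.0005787  -0.0001701   0.00032084  0.00092972  0.00028857]
joint_efforts [ 6.72795818e-05 -4.44878411e+01 -3.51324499e+01 -4.10464281e-04
  9.28324676e-03  5.80815225e-06]
eef_pos [0.18107504 0.54530779 0.30297789]
eef_rot [ 3.57564177e-04  8.10960082e-01  5.85100846e-01 -7.85732012e-04]
wrist_force [ 0.00709253 -0.18055757  0.32889906]
torque [ 0.00642086 -0.01387849  0.02798977]
opening 0.9988502366303975
0.0539
scene 555.8726739106331 321.34261185785607 237.1367369391254 [ 1.98438067  1.68493007 -0.53854657] [-0.11067975 -0.44079697  2.05798834]
top 561.5778984336221 315.0862833588913 239.37436280974853 [ 2.15029721 -2.19409778  0.08401599] [0.01623952 0.6183084  1.32371317]
wrist 356.2119929308224 319.06736188476845 241.28477543502882 [-2.35574248 -1.69956005 -0.23650084] [-0.57498721 -0.03569562  0.37813893]
```

View pics/scene0.png

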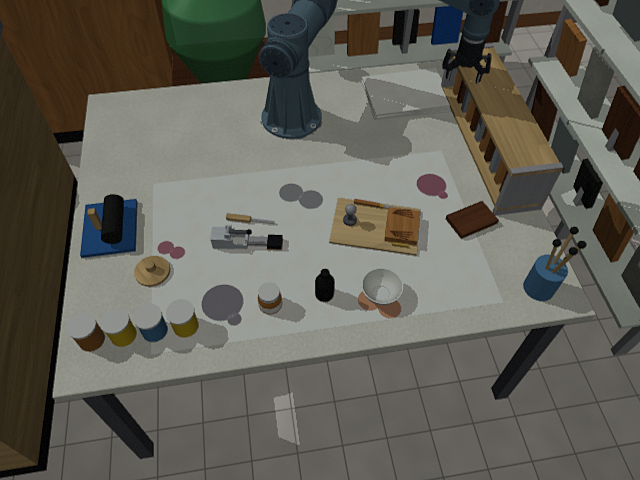

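View pics/top0.png

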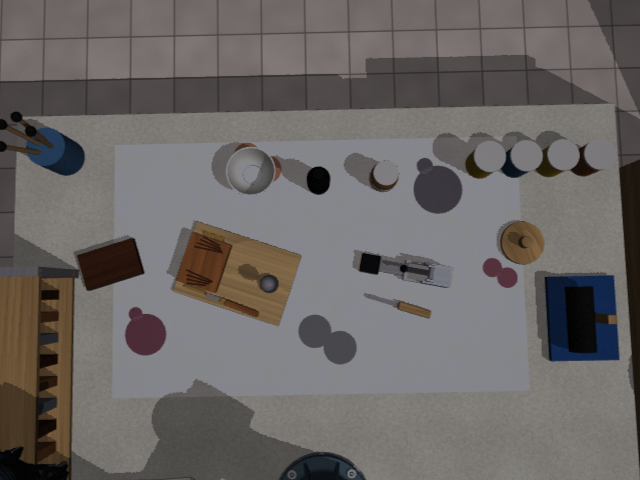

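View pics/wrist0.png

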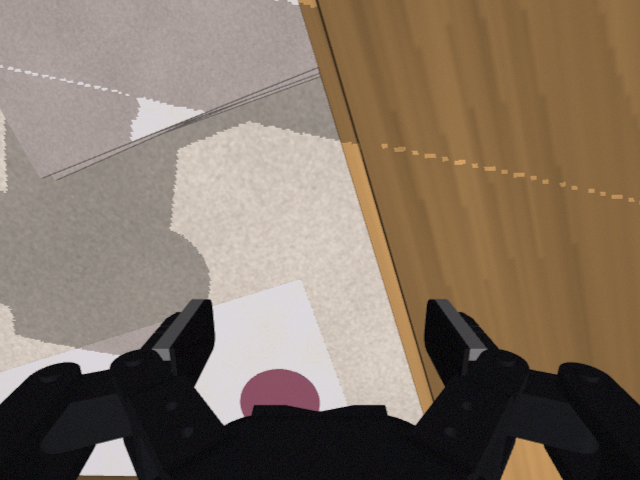

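The top view (x ahead is up, y left is left) shows the arm with its head at about (438,272) and its foot at (370,262). The stand's ball is at (269,284) and the block at (203,262). The chisel and knife are on the robot's side of each.

```bash
cat > h.py <<'E'
import numpy as np, cv2
from scipy.spatial.transform import Rotation as R
from bench import ctrl
def cam(n):
    d=ctrl.camera(n); d["K"]=np.array([[d["fx"],0,d["cx"]],[0,d["fy"],d["cy"]],[0,0,1.]])
    d["R"]=cv2.Rodrigues(np.array(d["rvec"],float))[0]; d["t"]=np.array(d["tvec"],float).ravel(); return d
def proj(d,P):
    P=np.atleast_2d(P)@d["R"].T+d["t"]; return (P/P[:,2:])@d["K"].T[:,:2]
def back(d,uv,z):
    uv=np.atleast_2d(uv).astype(float); r=np.c_[uv,np.ones(len(uv))]@np.linalg.inv(d["K"]).T@d["R"]
    c=-d["R"].T@d["t"]; return c+r*((z-c[2])/r[:,2])[:,None]
def tool():
    o=ctrl.get_obs(); q=o["eef_rot"]; return np.array(o["eef_pos"]),R.from_quat([q[1],q[2],q[3],q[0]]).as_matrix(),o
def tri(obs):
    A=[];b=[]
    for d,uv in obs:
        c=-d["R"].T@d["t"]; r=(np.array([*uv,1.])@np.linalg.inv(d["K"]).T)@d["R"]; r/=np.linalg.norm(r)
        M=np.eye(3)-np.outer(r,r); A.append(M); b.append(M@c)
    return np.linalg.lstsq(np.vstack(A),np.hstack(b),rcond=None)[0]
E
python3 - <<'E'
from h import *
d=cam("top")
def ctr(m): 
    ys,xs=np.nonzero(m); return np.array([xs.mean(),ys.mean()])
for q in ["holddown","socket_roof","socket","head_grip","foot","handle_end","handle","stand","post_foot","block_top","knife","chisel"]:
    for r in ctrl.trace("top",q)[:2]:
        m=r["region"]; c=ctr(m); rect=cv2.minAreaRect(np.argwhere(m)[:,::-1].astype(np.float32))
        print(q,round(r["confidence"],2),r["bbox"],c.round(1),m.sum(),np.round(rect[0],1),np.round(rect[1],1),round(rect[2],1),back(d,c,0.03).round(4))
im=d["color"]
cv2.imwrite("pics/topa.png",cv2.resize(im[225:320,340:470],None,fx=6,fy=6,interpolation=cv2.INTER_CUBIC))
cv2.imwrite("pics/topb.png",cv2.resize(im[215:330,165:305],None,fx=5,fy=5,interpolation=cv2.INTER_CUBIC))
E
```

```text
holddown 0.74 [360.7, 251.0, 453.8, 289.8] [408.4 269.7] 1445 [406.4 269.9] [93.9 22. ] 9.5 [[ 0.5411 -0.2173  0.03  ]]
socket_roof 0.65 [430.2, 266.7, 451.4, 287.7] [442.3 276.4] 383 [441.5 275.7] [20.5 21.4] 9.5 [[ 0.5235 -0.2973  0.03  ]]
socket_roof 0.26 [360.2, 252.2, 452.8, 288.6] [407.7 269.5] 1448 [406.  269.3] [93.4 21.5] 10.3 [[ 0.5416 -0.2156  0.03  ]]
socket 0.73 [359.2, 253.1, 454.8, 287.3] [407.9 269.7] 1488 [405.9 269.6] [92.4 22.1] 10.3 [[ 0.5411 -0.2162  0.03  ]]
socket 0.29 [500.6, 220.4, 544.4, 262.3] [522.4 242.6] 1484 [522.5 242. ] [42. 43.] 90.0 [[ 0.6003 -0.4913  0.03  ]]
head_grip 0.92 [361.3, 253.2, 455.3, 288.6] [407.9 269.8] 1489 [406.  269.5] [92.9 21.7] 9.5 [[ 0.5408 -0.2161  0.03  ]]
foot 0.66 [361.0, 256.5, 452.6, 288.9] [407.2 269.6] 1409 [405.8 269.4] [91.8 21.5] 10.2 [[ 0.5414 -0.2145  0.03  ]]
handle_end 0.57 [402.7, 264.1, 432.7, 282.3] [419.1 271.2] 224 [416.9 272.1] [32.7 11.4] 6.1 [[ 0.5371 -0.2426  0.03  ]]
handle_end 0.33 [361.3, 254.0, 453.0, 286.8] [408.5 269.9] 1381 [406.3 269.7] [92.9 21.4] 9.5 [[ 0.5406 -0.2175  0.03  ]]
handle 0.5 [309.6
[... 222 characters left out ...]
ot 0.95 [171.7, 221.1, 302.0, 327.2] [237.  271.8] 8006 [236.8 272.9] [112.7  75.3] 17.8 [[0.5442 0.1919 0.03  ]]
block_top 0.61 [175.2, 221.4, 302.0, 325.2] [236.9 272. ] 8222 [237.  272.9] [114.1  76.7] 17.8 [[0.5437 0.1921 0.03  ]]
block_top 0.55 [77.5, 237.0, 148.0, 291.3] [110.6 264.2] 2372 [110.6 264.2] [39.2 62.3] 71.6 [[0.5686 0.4956 0.03  ]]
knife 0.77 [207.7, 295.3, 258.9, 319.3] [234.8 305.3] 300 [232.5 304.6] [55.1  6.4] 20.6 [[0.4649 0.1977 0.03  ]]
knife 0.62 [400.1, 265.0, 437.7, 283.2] [419.2 271.3] 236 [416.6 273.5] [34.  15.3] 4.4 [[ 0.5367 -0.2429  0.03  ]]
chisel 0.75 [369.8, 294.6, 432.5, 316.3] [406.  307.1] 349 [400.  305.4] [62.9  7.6] 16.4 [[ 0.4525 -0.2086  0.03  ]]
```

```bash
cat >> h.py <<'E'
def rows(pos,yaw,n,g,tilt=None,start=None):
    """rows from current pose to TCP pos with tool z down & tool x at world yaw (deg), n rows"""
    p,Rm,o=tool()
    if start is not None: p,Rm=start
    Rt=np.array([[np.cos(np.radians(yaw)),np.sin(np.radians(yaw)),0],[np.sin(np.radians(yaw)),-np.cos(np.radians(yaw)),0],[0,0,-1.]])
    rv=R.from_matrix(Rm.T@Rt).as_rotvec(); out=[]; 
    P,Q=p.copy(),Rm.copy()
    for i in range(n):
        tgt=p+(np.array(pos)-p)*(i+1)/n
        sh=np.round(Q.T@(tgt-P)*100,2); tr=np.round(np.degrees(R.from_matrix(Q.T@(Rm@R.from_rotvec(rv*(i+1)/n).as_matrix())).as_rotvec()),2)
        P=P+Q@sh/100; Q=Q@R.from_rotvec(np.radians(tr)).as_matrix()
        out.append(" ".join(f"{v:g}" for v in [*sh,*tr,g]))
    print("; ".join(out)); return P,Q
E
python3 - <<'E'
from h import *
d=cam("wrist"); p,Rm,o=tool()
c=-d["R"].T@d["t"]; print("cam in tool",Rm.T@(c-p),"cam z in tool",Rm.T@d["R"][2], "cam x",Rm.T@d["R"][0])
rows([0.50,-0.22,0.30],-9.5,20,1)
E
```

```text
cam in tool [ 0.00097198 -0.06959742 -0.06919678] cam z in tool [-2.93581639e-04  2.75801160e-01  9.61214666e-01] cam x [9.99999930e-01 3.01975307e-04 2.18782012e-04]
-3.13 2.72 0.02 -0 0 4.06 1; -2.93 2.93 0.02 0 0 4.05 1; -2.72 3.14 0.02 0 0 4.06 1; -2.48 3.32 0.02 0 0 4.05 1; -2.25 3.48 0.02 0 0 4.06 1; -1.99 3.64 0.02 0 0 4.06 1; -1.74 3.77 0.02 0 0 4.05 1; -1.46 3.88 0.02 0 0 4.06 1; -1.18 3.97 0.02 0 0 4.05 1; -0.9 4.05 0.02 0 0 4.06 1; -0.61 4.1 0.02 0 0 4.06 1; -0.32 4.13 0.01 0 0 4.05 1; -0.02 4.15 0.02 0 0 4.06 1; 0.27 4.14 0.02 0 0 4.05 1; 0.56 4.11 0.02 0 0 4.06 1; 0.85 4.06 0.02 0 0 4.06 1; 1.13 3.99 0.02 0 0 4.05 1; 1.41 3.9 0.02 0 0 4.06 1; 1.69 3.78 0.02 0 0 4.05 1; 1.95 3.66 0.02 0 0 4.06 1
```

```bash
ls pics
```

```text
scene0.png
top0.png
topa.png
topb.png
wrist0.png
```

View pics/topa.png

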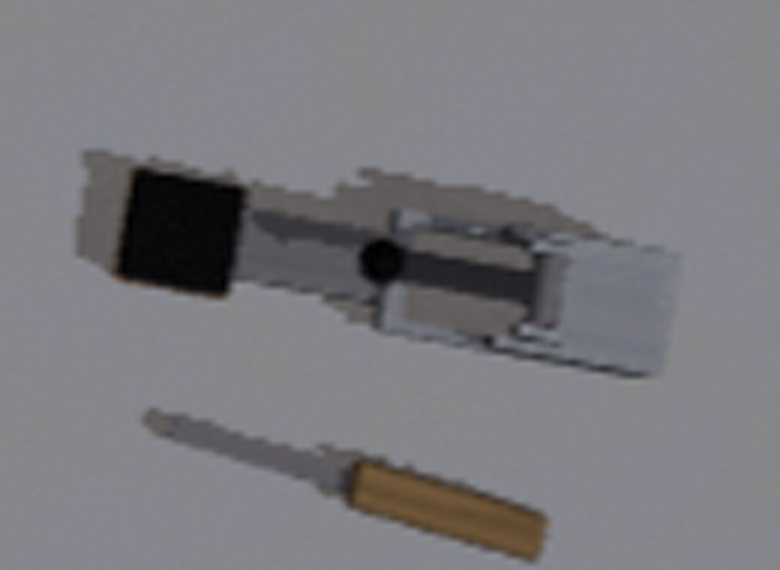

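View pics/topb.png

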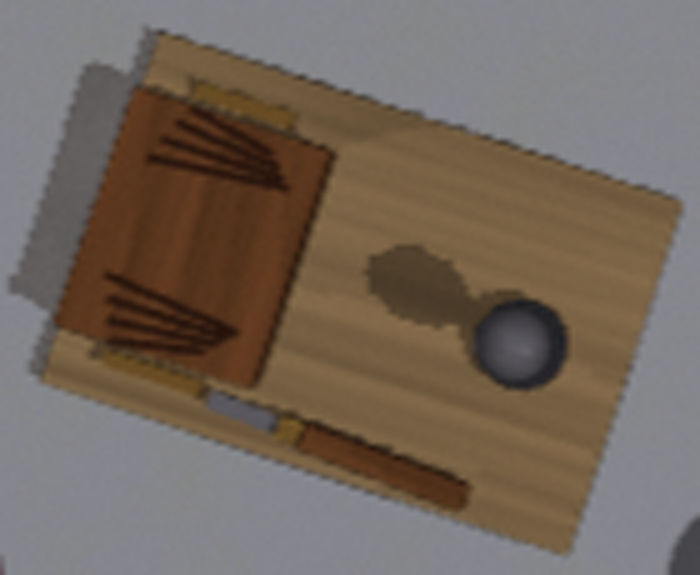

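```bash
python3 - <<'E'
from h import *
rows([0.55,0.23,0.30],-18,14,1)
E
```

```text
-1.31 3.21 0.03 0 0 6.4 1; -0.94 3.34 0.03 0 0 6.4 1; -0.57 3.42 0.02 0 0 6.4 1; -0.18 3.46 0.03 0 0 6.41 1; 0.21 3.46 0.03 0 0 6.4 1; 0.59 3.42 0.03 0 0 6.4 1; 0.97 3.33 0.03 0 0 6.4 1; 1.33 3.2 0.02 0 0 6.4 1; 1.68 3.03 0.03 0 0 6.4 1; 2.01 2.82 0.03 0 0 6.4 1; 2.31 2.59 0.03 0 0 6.41 1; 2.59 2.31 0.02 0 0 6.4 1; 2.83 2 0.03 0 0 6.4 1; 3.03 1.68 0.03 0 0 6.4 1
```

Request:
move_arm --rows "-1.3 3.2 0 0 0 6.4 1; -0.9 3.3 0 0 0 6.4 1; -0.6 3.4 0 0 0 6.4 1; -0.2 3.5 0 0 0 6.4 1; 0.2 3.5 0 0 0 6.4 1; 0.6 3.4 0 0 0 6.4 1; 1 3.3 0 0 0 6.4 1; 1.3 3.2 0 0 0 6.4 1; 1.7 3 0 0 0 6.4 1; 2 2.8 0 0 0 6.4 1; 2.3 2.6 0 0 0 6.4 1; 2.6 2.3 0 0 0 6.4 1; 2.8 2 0 0 0 6.4 1; 3 1.7 0 0 0 6.4 1; 0 0 0 0 0 0 1; 0 0 0 0 0 0 1"

```text
time_s: 2.45
eef_pos: [0.5492, 0.2302, 0.3036]
eef_rot: [-0.0, 0.988, -0.157, -0.0]
wrist_force: [-0.7, 0.4, 0.2]
opening: 1.002
```

```bash
python3 - <<'E'
from h import *
import pickle
d=cam("wrist"); cv2.imwrite("pics/w1.png",d["color"]); pickle.dump((d,tool()),open("w1.pkl","wb"))
for q in ["stand","block_top","knife","post_foot"]:
    for r in ctrl.trace("wrist",q)[:1]:
        m=r["region"]; print(q,r["confidence"],r["bbox"]); np.save(f"m_{q}.npy",m)
rows([0.55,-0.19,0.30],-9.5,14,1)
E
```

```text
stand 0.91 [235.0, 109.5, 419.3, 362.8]
block_top 0.87 [238.2, 102.8, 422.4, 361.8]
knife 0.91 [247.3, 193.8, 263.8, 317.2]
post_foot 0.74 [232.8, 103.2, 423.2, 359.2]
0.94 2.86 0.03 -0 0 -0.6 1; 0.9 2.88 0.03 -0 0 -0.59 1; 0.88 2.88 0.02 -0 0 -0.6 1; 0.84 2.89 0.03 -0 0 -0.6 1; 0.82 2.9 0.03 -0 0 -0.6 1; 0.79 2.91 0.03 -0 0 -0.59 1; 0.75 2.91 0.03 -0 0 -0.6 1; 0.73 2.93 0.03 -0 0 -0.6 1; 0.69 2.93 0.02 -0 0 -0.6 1; 0.66 2.93 0.03 -0.01 0 -0.59 1; 0.64 2.95 0.03 0 0 -0.6 1; 0.6 2.95 0.03 0 0 -0.6 1; 0.57 2.96 0.03 0 0 -0.6 1; 0.54 2.96 0.03 0 0 -0.59 1
```

View pics/w1.png

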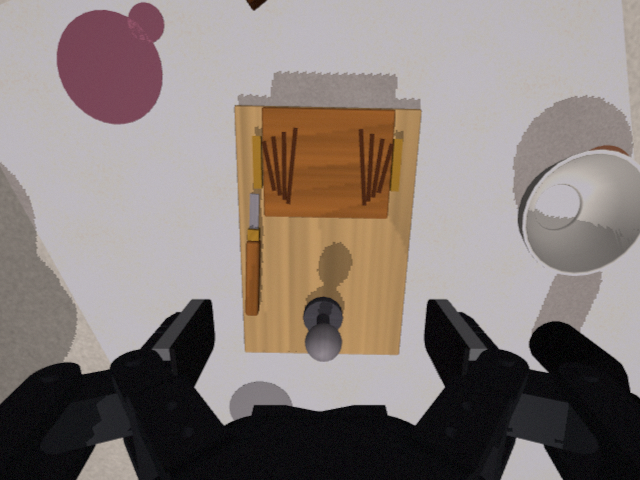

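```bash
python3 - <<'E'
import cv2
im=cv2.imread("pics/w1.png")
cv2.imwrite("pics/w1z.png",cv2.resize(im[95:235,225:430],None,fx=3.8,fy=3.8,interpolation=cv2.INTER_CUBIC))
cv2.imwrite("pics/w1y.png",cv2.resize(im[290:370,235:410],None,fx=4.5,fy=4.5,interpolation=cv2.INTER_CUBIC))
E
```

```text
(no output)
```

View pics/w1z.png

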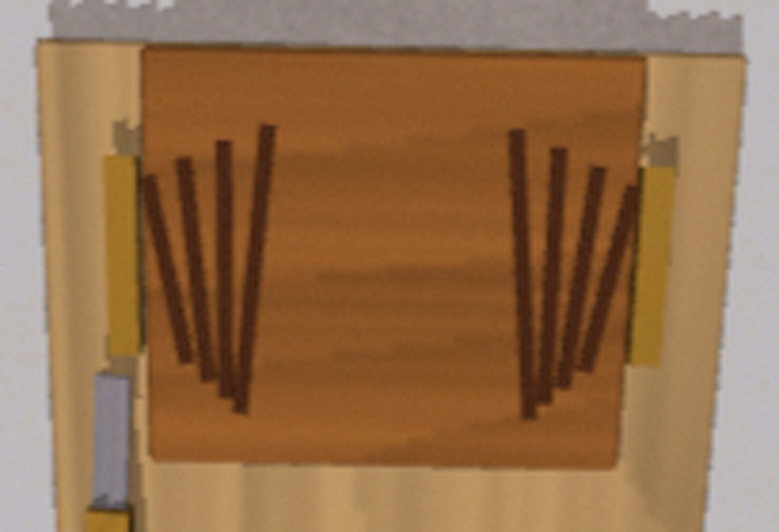

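View pics/w1y.png

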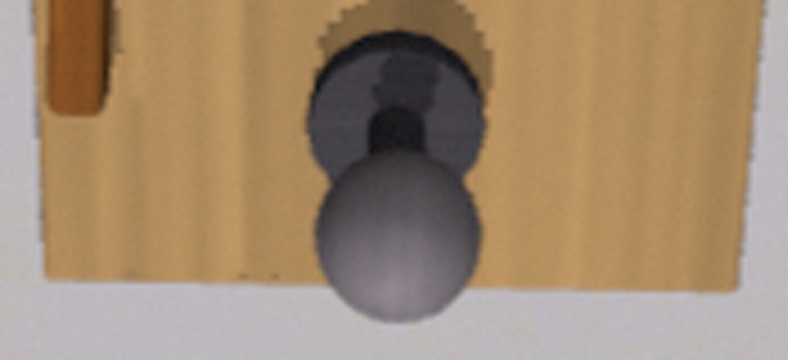

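Request:
move_arm --rows "0.9 2.9 0 0 0 -0.6 1; 0.9 2.9 0 0 0 -0.6 1; 0.9 2.9 0 0 0 -0.6 1; 0.8 2.9 0 0 0 -0.6 1; 0.8 2.9 0 0 0 -0.6 1; 0.8 2.9 0 0 0 -0.6 1; 0.8 2.9 0 0 0 -0.6 1; 0.7 2.9 0 0 0 -0.6 1; 0.7 2.9 0 0 0 -0.6 1; 0.7 2.9 0 0 0 -0.6 1; 0.6 2.9 0 0 0 -0.6 1; 0.6 3 0 0 0 -0.6 1; 0.6 3 0 0 0 -0.6 1; 0.5 3 0 0 0 -0.6 1; 0 0 0 0 0 0 1; 0 0 0 0 0 0 1"

```text
time_s: 4.3
eef_pos: [0.5493, -0.1911, 0.3039]
eef_rot: [-0.0, 0.996, -0.084, -0.0]
wrist_force: [-0.0, 0.5, 0.3]
opening: 0.995
```

```bash
cat > stand.py <<'E'
from h import *
import pickle
from scipy.optimize import least_squares
d,_=pickle.load(open("w1.pkl","rb"))
z1=lambda x,y:((x+.5)/3.8-.5+225,(y+.5)/3.8-.5+95)
z2=lambda x,y:((x+.5)/4.5-.5+235,(y+.5)/4.5-.5+290)
pts=[((.135,.09,.012),z1(37,39)),((.135,-.09,.012),z1(747,55)),((-.135,.09,.012),z2(46,279)),((-.135,-.09,.012),z2(740,291)),
((.132,.06,.036),z1(141,45)),((.132,-.06,.036),z1(645,58)),((.032,-.06,.036),z1(616,468)),((.032,.06,.036),z1(152,460))]
A=np.array([p[0] for p in pts]);B=np.array([p[1] for p in pts])
ball=np.array(z2(398,235))
def W(p,A):
    c,s=np.cos(p[2]),np.sin(p[2]); A=np.atleast_2d(A)
    return np.c_[p[0]+c*A[:,0]-s*A[:,1],p[1]+s*A[:,0]+c*A[:,1],A[:,2]]
f=lambda p:np.r_[(proj(d,W(p,A))-B).ravel(),(proj(d,W(p,(-.083,0,p[3])))-ball).ravel()]
r=least_squares(f,[.54,.19,1.26,.07])
if __name__=="__main__":
    print(r.x,np.degrees(r.x[2])); print(r.fun.reshape(-1,2).round(1)); 
    print("ball",W(r.x,(-.083,0,r.x[3])),"foot tgt",W(r.x,(.084,0,.036)))
E
python3 stand.py
python3 - <<'E'
from h import *
import pickle
d=cam("wrist"); cv2.imwrite("pics/w2.png",d["color"]); pickle.dump((d,tool()),open("w2.pkl","wb"))
im=d["color"]
cv2.imwrite("pics/w2z.png",cv2.resize(im[80:420,180:460],None,fx=2,fy=2,interpolation=cv2.INTER_CUBIC)[:600])
for q in ["holddown","handle_end","socket_roof"]:
    for r in ctrl.trace("wrist",q)[:2]:
        ys,xs=np.nonzero(r["region"]);print(q,r["confidence"],r["bbox"],xs.mean(),ys.mean())
E
```

```text
[0.54410286 0.19589326 1.23690971 0.06940447] 70.86970574095781
[[-1.3 -0.6]
 [ 1.2 -1. ]
 [-0.7  1.3]
 [ 0.2  1.4]
 [-1.  -0.4]
 [ 1.5 -1.1]
 [ 1.   1.1]
 [-1.2  0.9]
 [ 0.2 -0. ]]
ball [[0.51690231 0.11747688 0.06940447]] foot tgt [[0.57163113 0.27525443 0.036     ]]
holddown 0.85 [289.1, 118.6, 343.5, 333.7] 316.9181349634424 231.1977705861201
handle_end 0.69 [299.6, 222.5, 331.3, 302.4] 315.5895339329518 266.0686835650041
socket_roof 0.91 [293.7, 297.1, 338.3, 341.1] 313.70550981633943 319.5015832805573
```

View pics/w2.png

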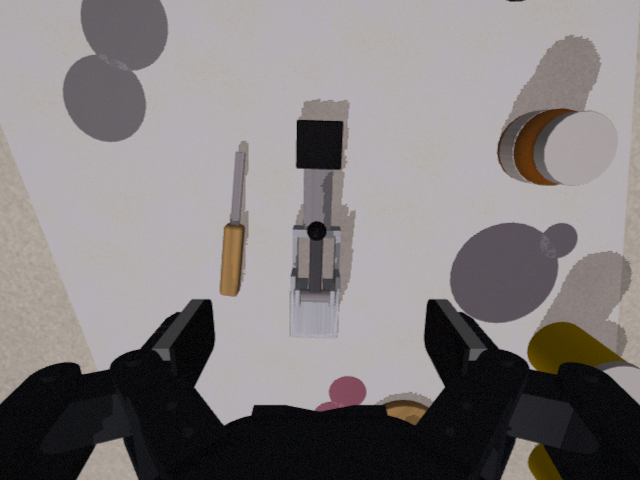

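View pics/w2z.png

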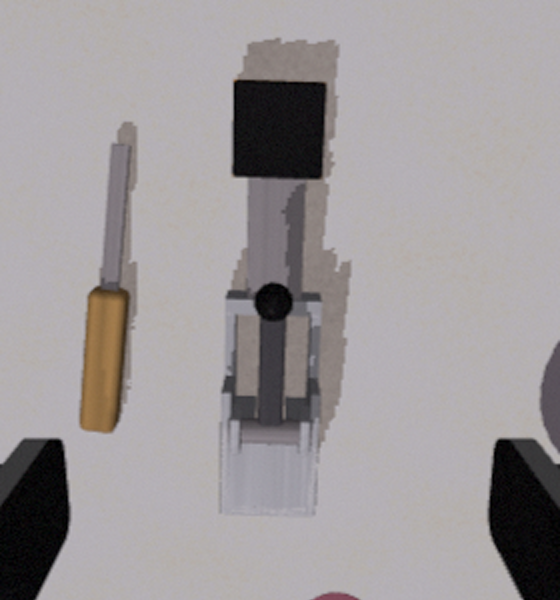

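```bash
python3 - <<'E'
import cv2
im=cv2.imread("pics/w2.png")
cv2.imwrite("pics/w2a.png",cv2.resize(im[215:345,260:375],None,fx=4.5,fy=4.5,interpolation=cv2.INTER_CUBIC))
cv2.imwrite("pics/w2b.png",cv2.resize(im[105:235,260:375],None,fx=4.5,fy=4.5,interpolation=cv2.INTER_CUBIC))
E
```

```text
(no output)
```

View pics/w2a.png

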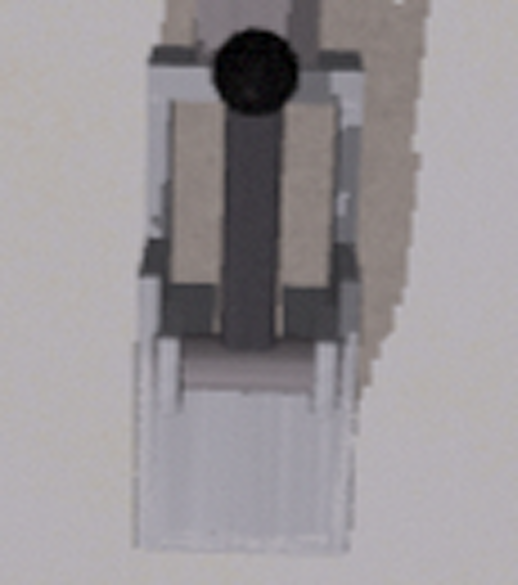

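View pics/w2b.png

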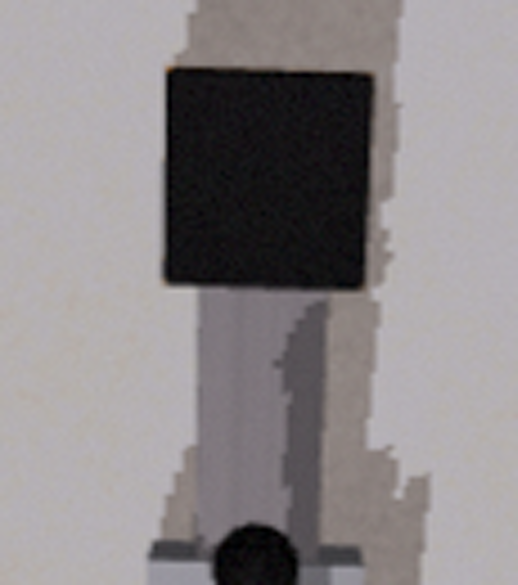

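```bash
cat > armfit.py <<'E'
from h import *
import pickle, stand
from scipy.optimize import least_squares
d,_=pickle.load(open("w2.pkl","rb"))
za=lambda x,y:((x+.5)/4.5-.5+260,(y+.5)/4.5-.5+215)
zb=lambda x,y:((x+.5)/4.5-.5+260,(y+.5)/4.5-.5+105)
pts=[((-.106,.0245,.048),za(137,548)),((-.106,-.0245,.048),za(348,552)),((.1065,.022,.022),zb(167,67)),((.1065,-.022,.022),zb(374,73)),
((.0615,.022,.022),zb(166,284)),((.0615,-.022,.022),zb(363,288)),((.009,0,.059),za(256,71))]
A=np.array([p[0] for p in pts]);B=np.array([p[1] for p in pts])
W=stand.W
def mk(dd,s):
    e=dict(dd); c=-dd["R"].T@dd["t"]+np.array(s); e["t"]=-dd["R"]@c; return e
for use in (0,1):
    def f(p):
        s=p[6:9]*use
        a=(proj(mk(d,[0,0,p[6]*use]),W(p[:3],A))-B).ravel()
        ds=mk(stand.d,[0,0,p[6]*use]); q=p[[3,4,5]]
        b=(proj(ds,W(q,stand.A))-stand.B).ravel(); c=(proj(ds,W(q,(-.083,0,p[7])))-stand.ball).ravel()
        return np.r_[a,b,c]
    r=least_squares(f,[.54,-.21,1.4,.54,.19,1.24,0,.07])
    p=r.x; print("arm",p[:3].round(4),np.degrees(p[2]).round(2),"stand",p[3:6].round(4),np.degrees(p[5]).round(2),"dz",p[6],"ballz",p[7]); print(r.fun.reshape(-1,2).round(1).tolist())
    print("knob",W(p[:3],(.009,0,.059)),"pin",W(p[:3],(-.055,0,.059)),"grip",W(p[:3],(-.067,0,.024)),"ball",W(p[3:6],(-.083,0,p[7])))
np.save("fit.npy",p)
E
python3 armfit.py
```

```text
arm [ 0.5441 -0.2088  1.3735] 78.69 stand [0.5441 0.1959 1.2369] 70.87 dz 0.0 ballz 0.06940447446200917
[[-0.3, -0.6], [0.4, -0.2], [-0.6, -0.4], [0.5, -0.3], [-0.9, 0.4], [0.7, 0.8], [0.1, 0.4], [-1.3, -0.6], [1.2, -1.0], [-0.7, 1.3], [0.2, 1.4], [-1.0, -0.4], [1.5, -1.1], [1.0, 1.1], [-1.2, 0.9], [0.2, -0.0]]
knob [[ 0.5458789  -0.19995229  0.059     ]] pin [[ 0.53333279 -0.26271052  0.059     ]] grip [[ 0.5309804  -0.27447768  0.024     ]] ball [[0.51690231 0.11747688 0.06940447]]
arm [ 0.544  -0.2092  1.3735] 78.69 stand [0.5441 0.1957 1.2369] 70.87 dz 0.002771134046427498 ballz 0.07182912095156065
[[-0.1, -1.6], [0.3, -1.3], [-0.4, 0.2], [0.3, 0.3], [-0.7, 0.6], [0.6, 1.1], [0.1, 0.1], [-0.6, -0.1], [0.5, -0.5], [-0.2, 0.1], [-0.3, 0.1], [-0.4, 0.1], [0.9, -0.6], [0.5, 0.7], [-0.7, 0.5], [0.2, -0.0]]
knob [[ 0.54578519 -0.20040404  0.059     ]] pin [[ 0.53323892 -0.26316223  0.059     ]] grip [[ 0.53088649 -0.27492939  0.024     ]] ball [[0.51687211 0.11726128 0.07182912]]
```

```bash
python3 - <<'E'
from h import *
p,Rm,o=tool(); print(p, np.degrees(np.arctan2(Rm[1,0],Rm[0,0])),Rm[:,2])
s=rows([0.5458,-0.2002,0.15],-11.3,6,.5)
rows([0.5458,-0.2002,0.1125],-11.3,3,.5,start=s)
E
```

```text
[ 0.54951528 -0.19006838  0.30398251] -9.484227605544573 [ 5.37811449e-05  1.41333514e-04 -9.99999989e-01]
-0.03 0.18 2.57 -0 -0 0.3 0.5; -0.04 0.17 2.56 -0 -0 0.31 0.5; -0.03 0.18 2.57 -0 -0 0.3 0.5; -0.03 0.18 2.57 -0.01 -0 0.3 0.5; -0.03 0.18 2.56 0 -0 0.3 0.5; -0.03 0.17 2.57 0 -0 0.31 0.5
0 0 1.25 0 -0 -0 0.5; 0 0 1.25 0 -0 -0 0.5; 0 0 1.25 0 -0 -0 0.5
```

Request:
move_arm --rows "0 0.2 2.6 0 0 0.3 0.5; 0 0.2 2.5 0 0 0.3 0.5; 0 0.2 2.6 0 0 0.3 0.5; -0.1 0.2 2.6 0 0 0.3 0.5; -0.1 0.2 2.5 0 0 0.3 0.5; 0 0.1 2.6 0 0 0.3 0.5; 0 0 1.5 0 0 0 0.5; 0 0 1.2 0 0 0 0.5; 0 0 1 0 0 0 0.5; 0 0 0 0 0 0 0.5"

```text
time_s: 5.5
eef_pos: [0.5452, -0.2014, 0.112]
eef_rot: [-0.0, 0.995, -0.099, -0.001]
wrist_force: [-0.0, 0.0, 1.1]
opening: 0.5
```

```bash
python3 - <<'E'
from h import *
d=cam("wrist"); cv2.imwrite("pics/w3.png",d["color"])
p,Rm,o=tool(); print(p, np.degrees(np.arctan2(Rm[1,0],Rm[0,0])),o["opening"],o["wrist_force"],ctrl.pinch_z)
print(proj(d,[[0.5458,-.2002,.059]]))
E
```

```text
[ 0.54558148 -0.20168002  0.11288307] -11.362902110372188 0.4975102331077255 [ 0.10408006 -0.42399933 -0.1825096 ] 0.0539
[[318.82568593 328.01118363]]
```

View pics/w3.png

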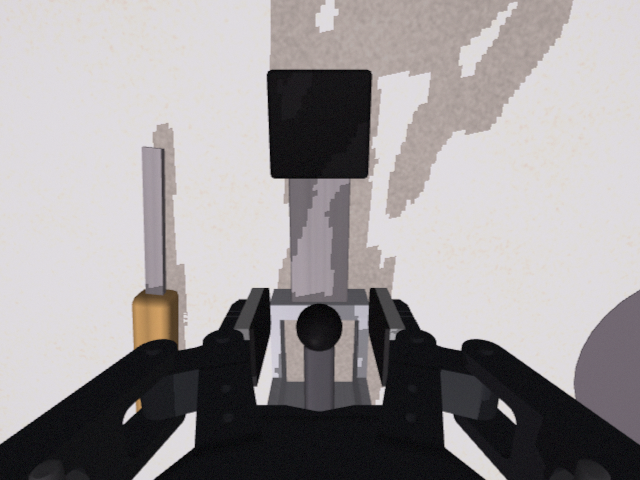

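Request:
move_arm --rows "0 0 0 0 0 0 0; 0 0 0 0 0 0 0; 0 0 0 0 0 0 0; 0 0 0 0 0 0 0; 0 0 0 0 0 0 0; 0 0 0 0 0 0 0"

```text
time_s: 6.15
eef_pos: [0.5458, -0.2021, 0.114]
eef_rot: [0.0, 0.995, -0.099, 0.0]
wrist_force: [-3.0, 1.0, 5.6]
opening: 0.173
```

```bash
python3 - <<'E'
from h import *
d=cam("wrist"); cv2.imwrite("pics/w4.png",d["color"])
p,Rm,o=tool(); print(p, np.degrees(np.arctan2(Rm[1,0],Rm[0,0])),o["opening"],o["wrist_force"],ctrl.pinch_z)
# arc rows: keep tool orientation; knob tool-frame y = -x_arm dir ; z down
N=16; th=np.linspace(0,.8,N+1); y=.064*np.cos(th); z=.064*np.sin(th)
print("; ".join(f"0 {100*(y[i]-y[i+1]):.2f} {-100*(z[i+1]-z[i]):.2f} 0 0 0 0" for i in range(N)))
E
```

```text
[ 0.54579126 -0.20213159  0.11399593] -11.379341297766032 0.1711821317021759 [-3.4169427   0.82978244  6.84297488] 0.0539
0 0.01 -0.32 0 0 0 0; 0 0.02 -0.32 0 0 0 0; 0 0.04 -0.32 0 0 0 0; 0 0.06 -0.32 0 0 0 0; 0 0.07 -0.31 0 0 0 0; 0 0.09 -0.31 0 0 0 0; 0 0.10 -0.30 0 0 0 0; 0 0.12 -0.30 0 0 0 0; 0 0.13 -0.29 0 0 0 0; 0 0.15 -0.28 0 0 0 0; 0 0.16 -0.28 0 0 0 0; 0 0.17 -0.27 0 0 0 0; 0 0.19 -0.26 0 0 0 0; 0 0.20 -0.25 0 0 0 0; 0 0.21 -0.24 0 0 0 0; 0 0.22 -0.23 0 0 0 0
```

View pics/w4.png

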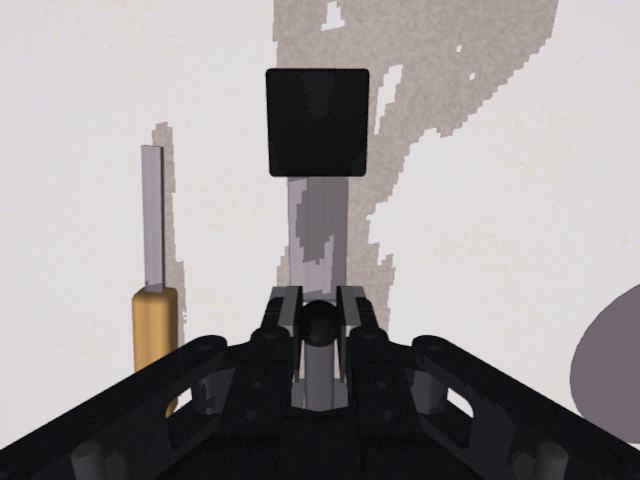

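Request:
move_arm --rows "0 0 -0.3 0 0 0 0; 0 0 -0.3 0 0 0 0; 0 0.05 -0.3 0 0 0 0; 0 0.05 -0.3 0 0 0 0; 0 0.05 -0.3 0 0 0 0; 0 0.1 -0.3 0 0 0 0; 0 0.1 -0.3 0 0 0 0; 0 0 0 0 0 0 0"

```text
time_s: 7.0
eef_pos: [0.5448, -0.2054, 0.1342]
eef_rot: [0.0, 0.995, -0.099, 0.0]
wrist_force: [-0.9, -0.1, -4.8]
opening: 0.172
```

```bash
python3 - <<'E'
from h import *
d=cam("wrist"); cv2.imwrite("pics/w5.png",d["color"])
for i in range(3):
    p,Rm,o=tool(); print(p,o["wrist_force"],o["torque"]); ctrl.camera("top")
d=cam("scene"); cv2.imwrite("pics/s5.png",cv2.resize(d["color"][200:270,190:310],None,fx=6,fy=6,interpolation=cv2.INTER_CUBIC))
E
```

```text
[ 0.54478487 -0.20524709  0.13405064] [ 0.82768319 -0.40554607 -5.14255992] [ 0.24901474 -0.08222375  0.02797793]
[ 0.54478769 -0.20516914  0.13390188] [ 0.68601369 -0.47172429 -5.35375514] [ 0.26727779 -0.10970323  0.0212958 ]
[ 0.54479053 -0.20512733  0.13385563] [-0.13389628 -0.17290911 -5.75820888] [ 0.20770375 -0.14770957  0.01807634]
```

View pics/w5.png

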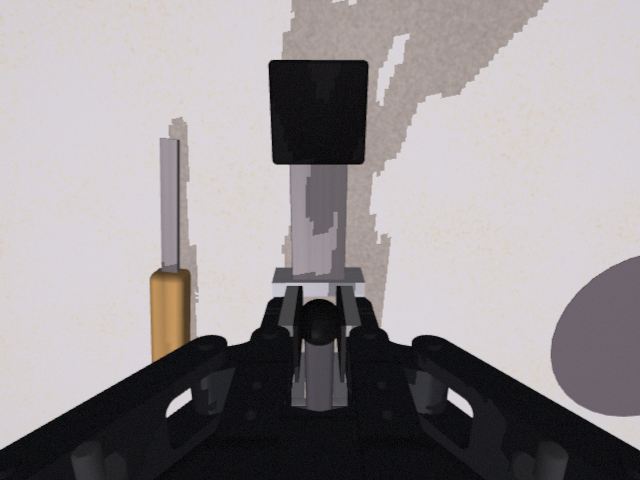

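View pics/s5.png

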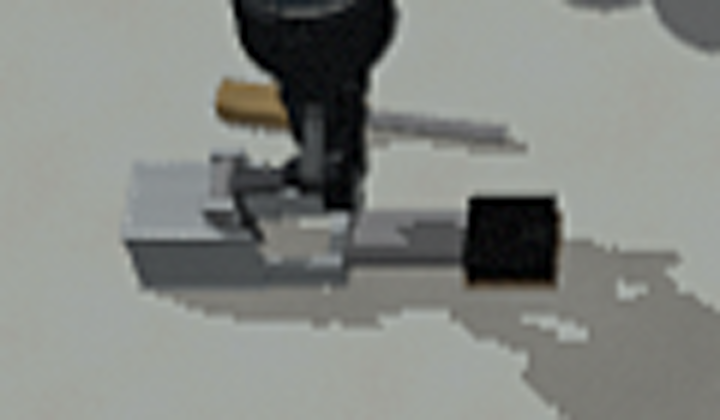

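The foot's image shrank less than the chisel's when the camera rose. That means the knob is clamped rigidly in the pads, so the whole arm is tipping up and the handle isn't turning. I'll lower it back and turn the tool about the handle's pin together with the handle.

Request:
move_arm --rows "0 -0.1 0.3 0 0 0 0; 0 -0.1 0.3 0 0 0 0; 0 -0.05 0.3 0 0 0 0; 0 -0.05 0.3 0 0 0 0; 0 -0.05 0.3 0 0 0 0; 0 0 0.3 0 0 0 0; 0 0 0.2 0 0 0 0; 0 0 0 0 0 0 0"

```text
time_s: 8.05
eef_pos: [0.5456, -0.2014, 0.1144]
eef_rot: [-0.0, 0.995, -0.099, -0.0]
wrist_force: [-2.9, 5.2, 4.6]
opening: 0.168
```

Request:
move_arm --rows "0 0.28 -0.31 2.86 0 0 0; 0 0.28 -0.31 2.86 0 0 0; 0 0.28 -0.31 2.86 0 0 0; 0 0.28 -0.31 2.86 0 0 0; 0 0 0 0 0 0 0; 0 0 0 0 0 0 0"

```text
time_s: 8.65
eef_pos: [0.5435, -0.2142, 0.1263]
eef_rot: [-0.098, 0.99, -0.099, 0.01]
wrist_force: [-2.0, 3.5, 5.2]
opening: 0.167
```

```bash
python3 - <<'E'
from h import *
d=cam("wrist"); cv2.imwrite("pics/w6.png",d["color"])
p,Rm,o=tool(); print(p,Rm[:,2],o["q"],o["wrist_force"],o["torque"])
d=cam("scene"); cv2.imwrite("pics/s6.png",cv2.resize(d["color"][200:270,190:310],None,fx=6,fy=6,interpolation=cv2.INTER_CUBIC))
E
```

```text
[ 0.54350614 -0.21415307  0.1262979 ] [ 0.03986727  0.19258591 -0.98046992] [-0.65525876  0.44394327  1.67564038  0.19821193  1.11707721 -0.55217238] [-1.90864274  2.85798366  5.72620105] [ 0.30171666  0.24796416 -0.02382792]
```

View pics/w6.png

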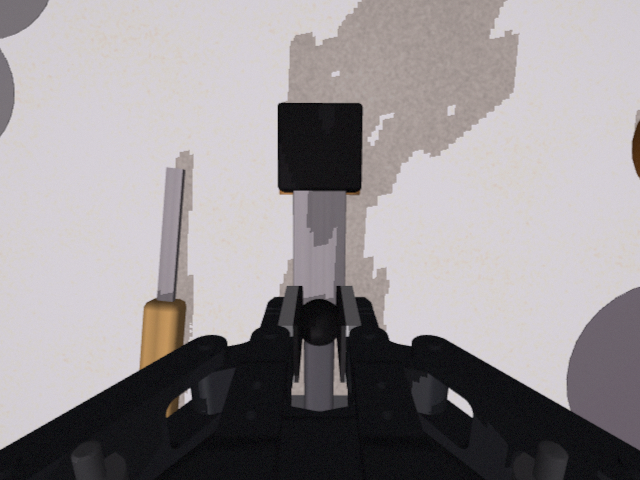

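View pics/s6.png

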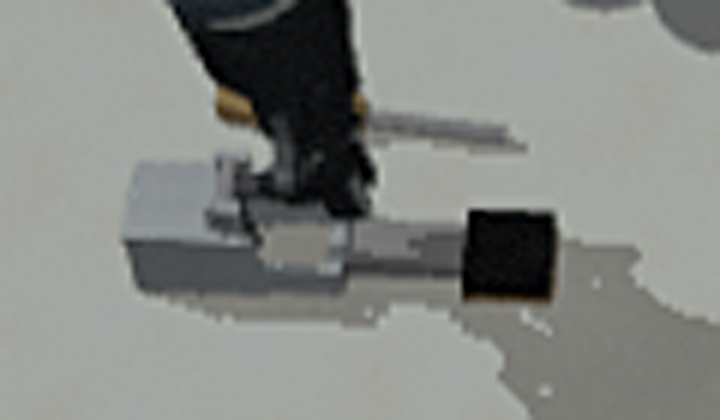

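Request:
move_arm --rows "0 0.28 -0.31 2.86 0 0 0; 0 0.28 -0.31 2.86 0 0 0; 0 0.28 -0.31 2.86 0 0 0; 0 0.28 -0.31 2.86 0 0 0; 0 0.28 -0.31 2.86 0 0 0; 0 0.28 -0.31 2.86 0 0 0; 0 0 0 0 0 0 0"

```text
time_s: 9.45
eef_pos: [0.5389, -0.236, 0.1381]
eef_rot: [-0.246, 0.964, -0.097, 0.025]
wrist_force: [-2.7, 2.2, 7.4]
opening: 0.166
```

Request:
move_arm --rows "0 0.28 -0.31 2.86 0 0 0; 0 0.28 -0.31 2.86 0 0 0; 0 0.28 -0.31 2.86 0 0 0; 0 0.28 -0.31 2.86 0 0 0; 0 0 0 0 0 0 0"

```text
time_s: 9.95
eef_pos: [0.5356, -0.2517, 0.1421]
eef_rot: [-0.341, 0.935, -0.094, 0.034]
wrist_force: [-2.5, 1.4, 6.5]
opening: 0.171
```

```bash
python3 - <<'E'
from h import *
d=cam("wrist"); cv2.imwrite("pics/w7.png",d["color"])
p,Rm,o=tool(); print(p,Rm[:,2],o["q"],o["wrist_force"],o["torque"], Rm.T@o["wrist_force"])
d=cam("scene"); cv2.imwrite("pics/s7.png",cv2.resize(d["color"][200:270,190:310],None,fx=6,fy=6,interpolation=cv2.INTER_CUBIC))
E
```

```text
[ 0.53562933 -0.25157905  0.14222228] [ 0.12664361  0.62900591 -0.76701562] [-0.8611522   0.59572536  1.53313299  0.53193627  1.49933702 -0.83517623] [-2.28346638 -0.07012324  4.91910696] [0.11141557 0.22778387 0.14823325] [-2.2265068  -2.75635661 -4.10632621]
```

View pics/w7.png

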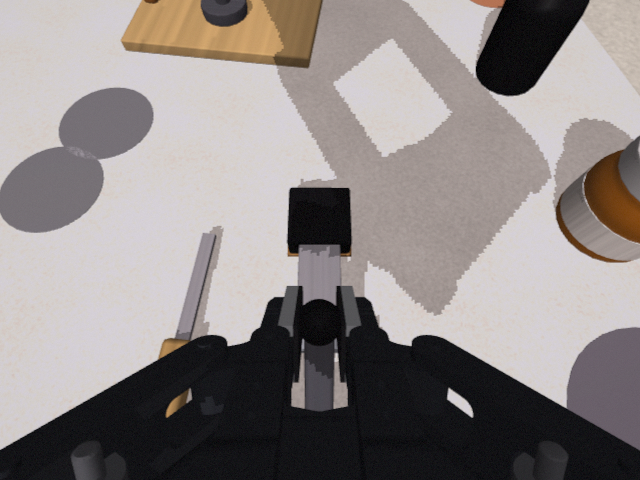

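View pics/s7.png

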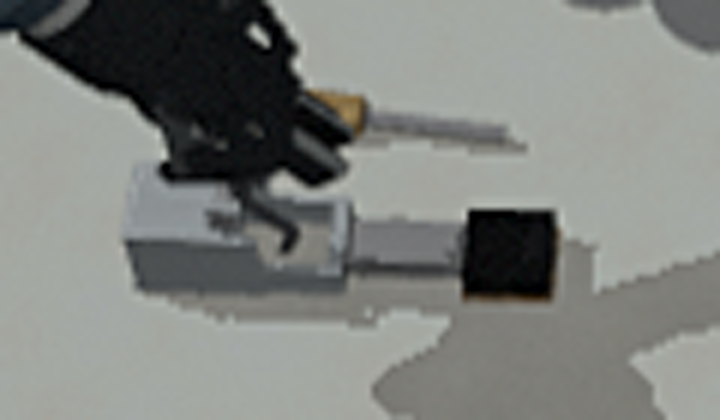

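Request:
move_arm --rows "0 0.28 -0.31 2.86 0 0 0; 0 0.28 -0.31 2.86 0 0 0; 0 0 0 0 0 0 0"

```text
time_s: 10.35
eef_pos: [0.5339, -0.2591, 0.1425]
eef_rot: [-0.387, 0.917, -0.092, 0.038]
wrist_force: [0.4, 4.0, 1.7]
opening: 0.172
```

```bash
python3 - <<'E'
from h import *
d=cam("wrist"); cv2.imwrite("pics/w8.png",d["color"])
for i in range(3):
    p,Rm,o=tool(); print(p,Rm[:,2],np.degrees(np.arccos(-Rm[2,2])),o["wrist_force"],o["torque"], Rm.T@o["wrist_force"],Rm.T@o["torque"]); ctrl.camera("scene")
r=ctrl.trace("wrist","foot"); print([(x["confidence"],x["bbox"]) for x in r])
E
```

```text
[ 0.53392992 -0.25890301  0.14250339] [ 0.1404764   0.70106062 -0.69912831] 45.64289037585543 [-1.58214242  1.83276828  1.04552693] [-0.15893175  0.09604319  0.01394487] [-1.91406942 -1.78372466  0.33167052] [-0.1747846  -0.05371561  0.03525668]
[ 0.53397167 -0.25883729  0.14253159] [ 0.140297    0.70045238 -0.69977369] 45.59115016711791 [-1.13254565  1.41606278  1.09801751] [-0.33009619  0.12975595  0.10176952] [-1.39046888 -1.59873557  0.06462802] [-0.34928691 -0.11595748 -0.02663927]
[ 0.53397087 -0.25882655  0.14259625] [ 0.14023702  0.70024987 -0.69998836] 45.57393010692275 [-0.66482381  2.0299377  -0.22187098] [-0.49713009  0.12413113  0.03750977] [-1.05150315 -1.14250656  1.4835378 ] [-0.5118648  -0.04320158 -0.00904964]
[(0.82, [288.1, 202.5, 350.6, 411.6])]
```

Request:
move_arm --rows "0 0.14 -0.16 1.4 0 0 0; 0 0 0 0 0 0 0"

```text
time_s: 10.8
eef_pos: [0.5335, -0.2612, 0.1429]
eef_rot: [-0.399, 0.912, -0.091, 0.04]
wrist_force: [0.4, 1.3, -0.4]
opening: 0.167
```

```bash
python3 - <<'E'
from h import *
d=cam("wrist"); cv2.imwrite("pics/w9.png",d["color"])
for i in range(3):
    p,Rm,o=tool(); print(p,np.degrees(np.arccos(-Rm[2,2])),o["wrist_force"],o["torque"]); ctrl.camera("scene")
d=cam("scene"); cv2.imwrite("pics/s9.png",cv2.resize(d["color"][200:270,190:310],None,fx=6,fy=6,interpolation=cv2.INTER_CUBIC))
E
```

```text
[ 0.53354614 -0.26113404  0.14288448] 47.18871692198651 [ 0.28948562  1.37110629 -0.86265039] [-0.46429363  0.08904078 -0.01867805]
[ 0.53352982 -0.26110218  0.14286545] 47.16590157328401 [ 0.31459762  1.95090792 -0.73423719] [-0.48613909  0.10647888 -0.03536435]
[ 0.53354743 -0.26108916  0.14288004] 47.151642985639505 [ 0.23613848  1.93599636 -1.16211742] [-0.5160441   0.12242087  0.02735698]
```

View pics/s9.png

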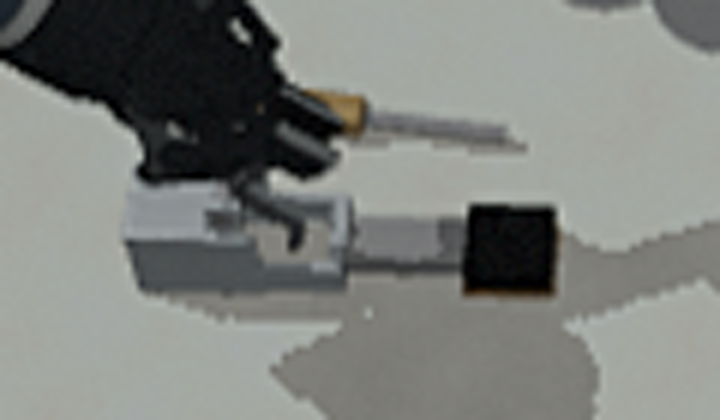

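View pics/w9.png

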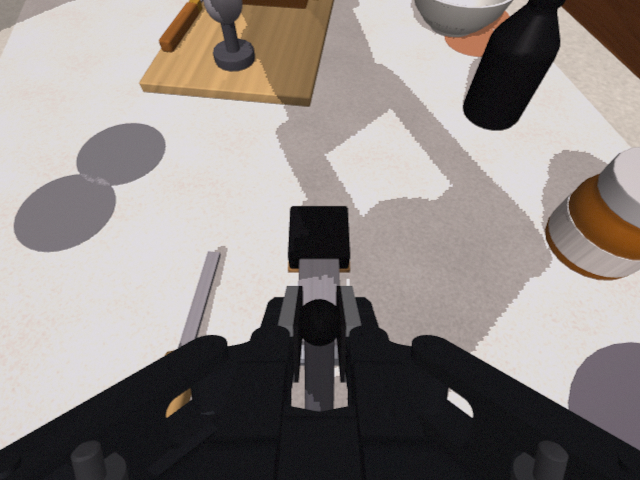

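Request:
move_arm --rows "0 -0.1 0.11 -1 0 0 0; 0 0 0 0 0 0 0; 0 0 0 0 0 0 0.4; 0 0 0 0 0 0 0.5; 0 0 0 0 0 0 0.5; 0 0 0 0 0 0 0.5"

```text
time_s: 11.65
eef_pos: [0.5339, -0.2597, 0.1431]
eef_rot: [-0.39, 0.915, -0.091, 0.039]
wrist_force: [-0.6, -0.2, -0.3]
opening: 0.506
```

```bash
python3 - <<'E'
from h import *
d=cam("wrist"); cv2.imwrite("pics/w10.png",d["color"])
p,Rm,o=tool(); print(p,o["wrist_force"],o["opening"])
E
```

```text
[ 0.53388729 -0.25967174  0.14307207] [ 0.44755795  0.48330369 -0.58153184] 0.5056066007616751
```

View pics/w10.png

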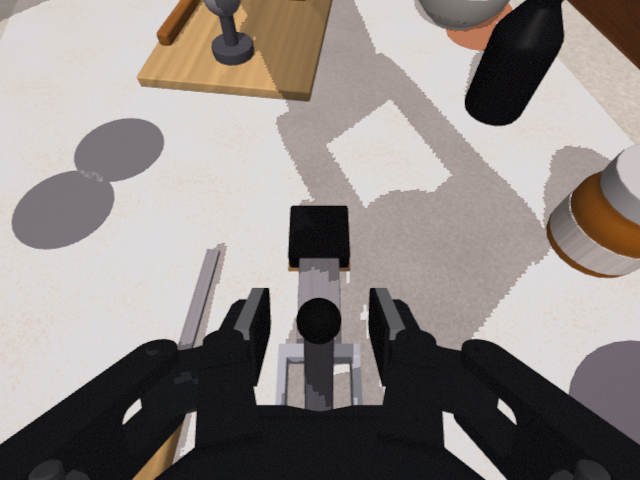

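Request:
move_arm --rows "0 0 -2 0 0 0 0.5; 0 0 -3 0 0 0 0.5; 0 0 -3 0 0 0 0.5; 0 0 -2 -7.6 0 0 0.7; 0 0 -2 -7.6 0 0 0.7; 0 0 -1 -7.6 0 0 0.7; 0 0 -1 -7.6 0 0 1; 0 -1 -1 -7.7 0 0 1; 0 -2 -1 -7.7 0 0 1; 0 -3 -1 0 0 0 1; 0 -3 -1 0 0 0 1; 0 0 0 0 0 0 1; 0 0 0 0 0 0 1"

```text
time_s: 13.0
eef_pos: [0.5324, -0.2676, 0.2915]
eef_rot: [-0.003, 0.995, -0.098, 0.001]
wrist_force: [0.6, 0.4, -0.6]
opening: 1.0
```

```bash
python3 - <<'E'
from h import *
import pickle
p,Rm,o=tool(); print(p,Rm[:,2],np.degrees(np.arctan2(Rm[1,0],Rm[0,0])),o["wrist_force"],o["opening"],o["q"])
d=cam("wrist"); cv2.imwrite("pics/w11.png",d["color"]); pickle.dump((d,tool()),open("w11.pkl","wb"))
E
```

```text
[ 0.53237217 -0.26757023  0.29146921] [ 0.0017794   0.00545509 -0.99998354] -11.298598130252476 [ 0.57316065  0.42352941 -0.60116079] 1.0000237244807424 [-0.66701594  0.23780934  1.5649805   0.00553246  1.34078298 -0.47108681]
```

View pics/w11.png

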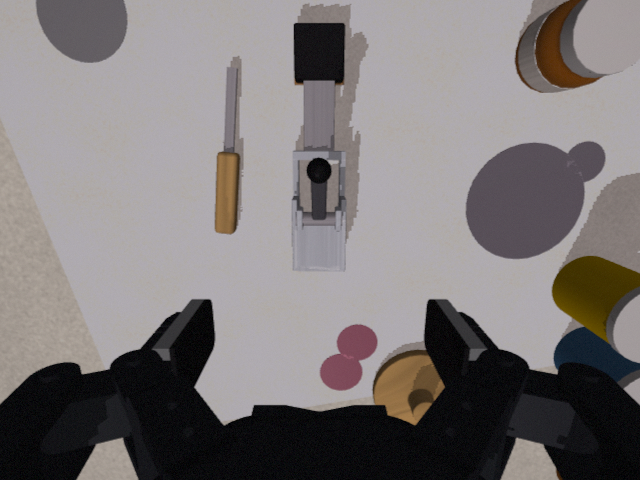

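```bash
python3 - <<'E'
import cv2
im=cv2.imread("pics/w11.png")
cv2.imwrite("pics/w11a.png",cv2.resize(im[145:280,265:375],None,fx=4.4,fy=4.4,interpolation=cv2.INTER_CUBIC))
cv2.imwrite("pics/w11b.png",cv2.resize(im[10:100,265:375],None,fx=4.4,fy=4.4,interpolation=cv2.INTER_CUBIC))
E
```

```text
(no output)
```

View pics/w11a.png

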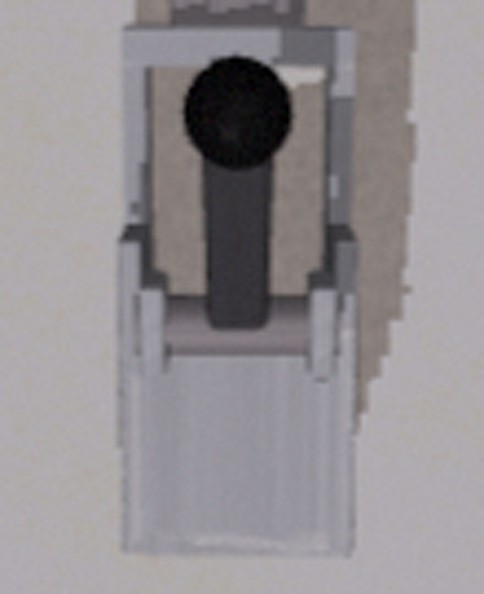

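View pics/w11b.png

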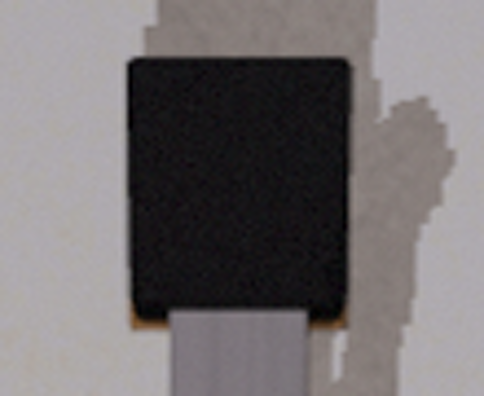

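```bash
cat > armfit2.py <<'E'
from h import *
import pickle
from scipy.optimize import least_squares
from stand import W
d,(p0,R0,_)=pickle.load(open("w11.pkl","rb"))
za=lambda x,y:((x+.5)/4.4-.5+265,(y+.5)/4.4-.5+145)
zb=lambda x,y:((x+.5)/4.4-.5+265,(y+.5)/4.4-.5+10)
A=np.array([(-.106,.0245,.048),(-.106,-.0245,.048),(.1065,.022,.022),(.1065,-.022,.022),(.0615,.022,.022),(.0615,-.022,.022)])
B=np.array([za(122,553),za(355,556),zb(127,58),zb(350,58),zb(133,318),zb(346,318)]); kb=np.array(za(238,113))
def f(p,h=0.0):
    e=dict(d); c=-d["R"].T@d["t"]+np.array([0,0,h]); e["t"]=-d["R"]@c
    K=(-.055+.064*np.cos(p[3]),0,.059+.064*np.sin(p[3]))
    return np.r_[(proj(e,W(p,A))-B).ravel(),(proj(e,W(p,K))-kb).ravel()]
for h in (0,.002):
    r=least_squares(f,[.54,-.21,1.37,.8],args=(h,)); x=r.x
    print(x.round(4),np.degrees(x[2]),r.fun.reshape(-1,2).round(1).tolist())
    print("grip",W(x,(-.067,0,.024)),"socket",W(x,(-.083,0,.048)))
E
python3 armfit2.py
```

```text
[ 0.5445 -0.2091  1.3727  0.771 ] 78.64718564292899 [[0.2, 0.6], [-0.3, -0.0], [-0.6, 0.5], [0.9, 0.5], [-1.0, -0.8], [0.7, -0.7], [0.1, 0.0]]
grip [[ 0.53126603 -0.27481348  0.024     ]] socket [[ 0.52811643 -0.29050042  0.048     ]]
[ 0.5445 -0.209   1.3727  0.7777] 78.64716429682191 [[0.4, -0.3], [-0.4, -0.9], [-0.5, 1.0], [0.7, 1.0], [-0.9, -0.6], [0.6, -0.6], [0.1, 0.0]]
grip [[ 0.53129719 -0.27465095  0.024     ]] socket [[ 0.52814758 -0.29033789  0.048     ]]
```

```bash
cat >> h.py <<'E'
def Rt(yaw,tilt):
    y=np.radians(yaw); V=np.array([[np.cos(y),np.sin(y),0],[np.sin(y),-np.cos(y),0],[0,0,-1.]])
    return V@R.from_rotvec([np.radians(tilt),0,0]).as_matrix()
def rows2(pos,Rg,n,g,start=None):
    p,Rm,o=tool()
    if start is not None: p,Rm=start
    rv=R.from_matrix(Rm.T@Rg).as_rotvec(); out=[]; P,Q=p.copy(),Rm.copy()
    for i in range(n):
        tgt=p+(np.array(pos)-p)*(i+1)/n
        sh=np.round(Q.T@(tgt-P)*100,2)+0.; tr=np.round(np.degrees(R.from_matrix(Q.T@(Rm@R.from_rotvec(rv*(i+1)/n).as_matrix())).as_rotvec()),1)+0.
        P=P+Q@sh/100; Q=Q@R.from_rotvec(np.radians(tr)).as_matrix()
        out.append(" ".join(f"{v:g}" for v in [*sh,*tr,g]))
    print("; ".join(out)); return P,Q
E
python3 - <<'E'
from h import *
from stand import W
x=[.5444,-.2091,np.radians(78.65)]
G=W(x,(-.070,0,.030))[0]; Rg=Rt(-11.35,12); a=-Rg[:,2]; print("G",G,"a",a)
s=rows2(G+.12*a,Rg,6,.85); print(s[0])
s=rows2(G+.051*a,Rg,5,.85,start=s); print(s[0])
E
```

```text
G [ 0.53062387 -0.27773103  0.03      ] a [-0.0409174  -0.20384562  0.9781476 ]
0.01 0.59 2.39 1.9 0 0 0.85; 0.01 0.67 2.37 2 0 0 0.85; 0.01 0.75 2.34 1.9 0 0 0.85; 0 0.83 2.32 2 0 0 0.85; 0.01 0.91 2.29 1.9 0 0 0.85; 0.01 0.98 2.25 2 0 0 0.85
[ 0.52569191 -0.3021941   0.14738549]
0 0 1.38 0 0 0 0.85; 0 0 1.38 0 0 0 0.85; 0 0 1.38 0 0 0 0.85; 0 0 1.38 0 0 0 0.85; 0 0 1.38 0 0 0 0.85
[ 0.52852057 -0.28807907  0.07990391]
```

Request:
move_arm --rows "0 0.6 2.4 1.9 0 0 0.85; 0 0.7 2.4 2 0 0 0.85; 0 0.75 2.35 1.9 0 0 0.85; 0 0.8 2.3 2 0 0 0.85; 0 0.9 2.3 1.9 0 0 0.85; 0.05 1 2.25 2 0 0 0.85; 0 0 1.4 0 0 0 0.85; 0 0 1.4 0 0 0 0.85; 0 0 0 0 0 0 0.85; 0 0 0 0 0 0 0.85"

```text
time_s: 14.05
eef_pos: [0.5273, -0.296, 0.1201]
eef_rot: [-0.104, 0.99, -0.098, 0.01]
wrist_force: [-0.3, 0.1, 0.3]
opening: 0.85
```

```bash
python3 - <<'E'
from h import *
from stand import W
p,Rm,o=tool(); print(p,Rm[:,2],np.degrees(np.arctan2(Rm[1,0],Rm[0,0])),o["wrist_force"],o["opening"])
d=cam("wrist"); cv2.imwrite("pics/w12.png",d["color"]); d=cam("scene"); cv2.imwrite("pics/s12.png",cv2.resize(d["color"][180:270,180:320],None,fx=5,fy=5,interpolation=cv2.INTER_CUBIC))
x=[.5444,-.2091,np.radians(78.65)]
G=W(x,(-.070,0,.030))[0]; Rg=Rt(-11.35,12); a=-Rg[:,2]
s=rows2(G+.051*a,Rg,3,.85); print(s[0])
E
```

```text
[ 0.52728929 -0.29595563  0.12011993] [ 0.04123642  0.20437427 -0.97802388] -11.34047198018384 [-0.34114668  0.12538938  0.2876962 ] 0.8496811166513808
-0.03 0.01 1.4 0 0 0 0.85; -0.03 0.02 1.4 0 -0.1 0 0.85; -0.03 0.01 1.4 0 0 0 0.85
[ 0.52856173 -0.28811968  0.07989336]
```

View pics/w12.png

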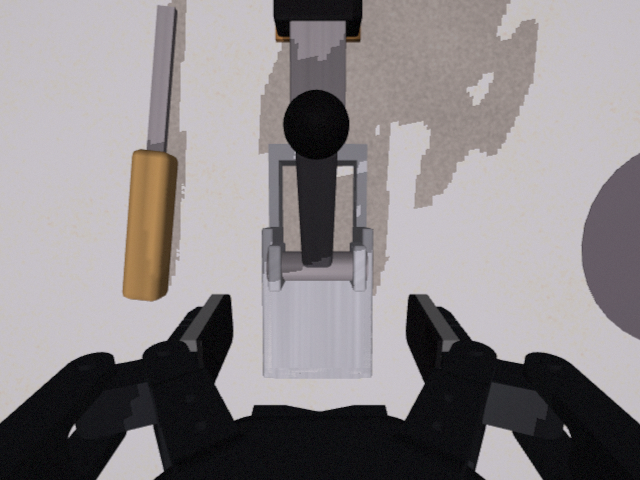

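View pics/s12.png

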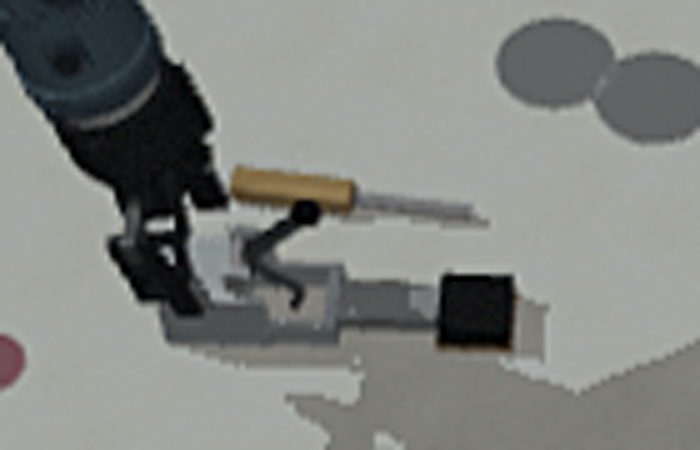

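Request:
move_arm --rows "0 0 1.4 0 0 0 0.85; 0 0 1.4 0 0 0 0.85; 0 0 1 0 0 0 0.85; 0 0 0.4 0 0 0 0.85; 0 0 0 0 0 0 0.85"

```text
time_s: 14.65
eef_pos: [0.5282, -0.2869, 0.0774]
eef_rot: [-0.105, 0.99, -0.099, 0.009]
wrist_force: [-0.2, -0.6, -0.5]
opening: 0.849
```

```bash
python3 - <<'E'
from h import *
p,Rm,o=tool(); print(p,Rm[:,2],o["wrist_force"],o["opening"])
d=cam("wrist"); cv2.imwrite("pics/w13.png",d["color"]); d=cam("scene"); cv2.imwrite("pics/s13.png",cv2.resize(d["color"][180:270,180:320],None,fx=5,fy=5,interpolation=cv2.INTER_CUBIC))
E
```

```text
[ 0.52819402 -0.28692753  0.07735637] [ 0.03951418  0.20637402 -0.97767499] [-0.23530733 -0.5603351  -0.47691658] 0.8489672605628658
```

View pics/w13.png

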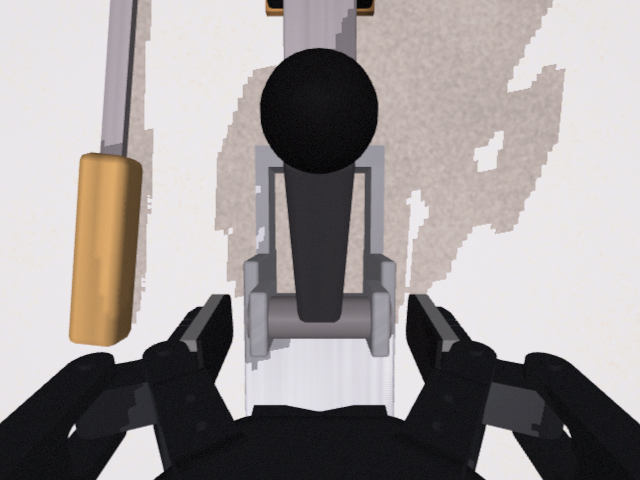

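View pics/s13.png

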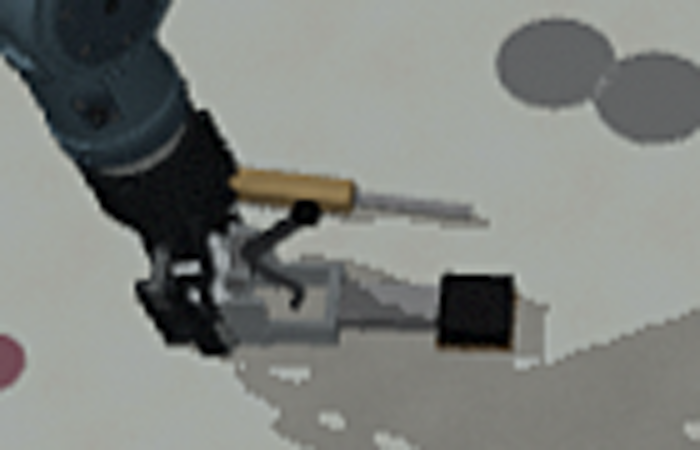

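Request:
move_arm --rows "0 0 -0.2 0 0 0 0; 0 0 0 0 0 0 0; 0 0 0 0 0 0 0; 0 0 0 0 0 0 0; 0 0 0 0 0 0 0; 0 0 0 0 0 0 0"

```text
time_s: 15.35
eef_pos: [0.5288, -0.2888, 0.0817]
eef_rot: [-0.104, 0.99, -0.098, 0.011]
wrist_force: [-2.0, 0.2, 5.5]
opening: 0.566
```

```bash
python3 - <<'E'
from h import *
import pickle
p,Rm,o=tool(); print(p,Rm[:,2],np.degrees(np.arctan2(Rm[1,0],Rm[0,0])),o["wrist_force"],o["torque"],o["opening"])
d=cam("wrist"); cv2.imwrite("pics/w14.png",d["color"]); pickle.dump((d,tool()),open("w14.pkl","wb"))
E
```

```text
[ 0.52881662 -0.28875178  0.08173334] [ 0.04191304  0.20369581 -0.97813665] -11.372288304518 [-1.99222576  0.1937453   5.53675093] [0.07732831 0.49047989 0.17949557] 0.5663052357799573
```

View pics/w14.png

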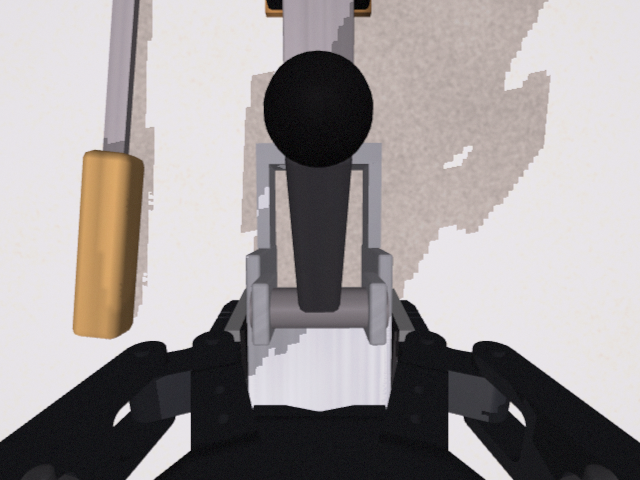

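```bash
cat > plan.py <<'E'
from h import *
import pickle
from stand import W
_,(p,Rm,o)=pickle.load(open("w14.pkl","rb"))
x=[.5444,-.2091,np.radians(78.65)]
S=W(x,(-.083,0,.048))[0]
st=Rm.T@(S-p); 
yawarm=np.degrees(np.arctan2(Rm[1,0],Rm[0,0]))+90
ball=np.array([.5169,.1174]); syaw=70.87
st2=st.copy(); st2[0]=0   # gripped symmetric
Rg=Rt(syaw-90,12)
def tcp(zs,dxy=(0,0),lat=st2): return np.array([*(ball+dxy),zs])-Rg@lat
if __name__=="__main__":
    print("socket in tool",st,"yaw",yawarm)
    for z in (.165,.14,.1,.072): print(z,tcp(z))
    p0,R0,_=tool()
    mid=p0+[0,0,.10]; print("; lift"); s=rows2(mid,R0,6,0)
    print("; carry"); s=rows2(tcp(.170),Rg,16,0,start=s); print(s[0])
E
python3 plan.py
```

```text
socket in tool [-0.00043631  0.00879684  0.03262023] yaw 78.62905155300265
0.165 [0.51749725 0.11912183 0.19873636]
0.14 [0.51749725 0.11912183 0.17373636]
0.1 [0.51749725 0.11912183 0.13373636]
0.072 [0.51749725 0.11912183 0.10573636]
; lift
0 -0.35 -1.63 0 0 0 0; 0 -0.34 -1.63 0 0 0 0; 0 -0.35 -1.63 0 0 0 0; 0.01 -0.35 -1.63 0 0 0 0; 0 -0.34 -1.63 0 0 0 0; 0 -0.35 -1.63 0 0 0 0
; carry
-0.57 -2.46 0.38 0 0.1 0.5 0; -0.6 -2.45 0.38 0 0.1 0.5 0; -0.61 -2.45 0.38 0 0.1 0.4 0; -0.64 -2.45 0.38 0 0.1 0.5 0; -0.65 -2.44 0.38 0 0.1 0.5 0; -0.68 -2.43 0.37 0 0.1 0.5 0; -0.7 -2.43 0.38 0 0.1 0.4 0; -0.72 -2.42 0.37 0 0.1 0.5 0; -0.74 -2.42 0.38 0 0.1 0.5 0; -0.76 -2.41 0.37 0 0.1 0.5 0; -0.78 -2.4 0.37 0 0.1 0.4 0; -0.8 -2.4 0.36 0 0.1 0.5 0; -0.82 -2.39 0.37 0 0.1 0.5 0; -0.84 -2.38 0.37 0 0.1 0.5 0; -0.87 -2.38 0.36 0 0.1 0.4 0; -0.88 -2.37 0.36 0 0.1 0.5 0
[0.51747934 0.11915907 0.20378525]
```

Request:
move_arm --rows "0 -0.1 -0.5 0 0 0 0; 0 -0.2 -1 0 0 0 0; 0 -0.35 -1.6 0 0 0 0; 0 -0.35 -1.6 0 0 0 0; 0 -0.35 -1.6 0 0 0 0; 0 -0.35 -1.6 0 0 0 0; 0 -0.2 -1 0 0 0 0; 0 -0.1 -0.6 0 0 0 0; 0 0 0 0 0 0 0; 0 0 0 0 0 0 0"

```text
time_s: 16.4
eef_pos: [0.5282, -0.2881, 0.1772]
eef_rot: [-0.105, 0.99, -0.099, 0.01]
wrist_force: [-0.3, 0.4, -7.3]
opening: 0.567
```

```bash
python3 - <<'E'
from h import *
from plan import *
p,Rm,o=tool(); print(p,Rm[:,2],np.degrees(np.arctan2(Rm[1,0],Rm[0,0])),o["wrist_force"],o["torque"],o["opening"])
d=cam("wrist"); cv2.imwrite("pics/w15.png",d["color"]); d=cam("scene"); cv2.imwrite("pics/s15.png",cv2.resize(d["color"][150:270,180:320],None,fx=5,fy=5,interpolation=cv2.INTER_CUBIC))
s=rows2(tcp(.170),Rg,16,0); print(s[0])
E
```

```text
[ 0.52823931 -0.28813851  0.17716763] [ 0.04046542  0.20538824 -0.97784366] -11.378026213239384 [-0.32220787  0.40980488 -7.3410874 ] [-0.39293578  0.10323134  0.04494062] 0.566944848004898
-0.57 -2.46 0.36 0 0.1 0.5 0; -0.59 -2.46 0.35 0 0.1 0.4 0; -0.6 -2.45 0.36 0 0.1 0.5 0; -0.63 -2.45 0.35 0 0.1 0.5 0; -0.65 -2.44 0.35 0 0.1 0.5 0; -0.68 -2.43 0.35 0 0.1 0.4 0; -0.69 -2.43 0.35 0 0.2 0.5 0; -0.71 -2.43 0.35 -0.1 0.1 0.5 0; -0.73 -2.42 0.34 0 0.1 0.5 0; -0.76 -2.41 0.34 0 0.1 0.4 0; -0.77 -2.41 0.34 0 0.1 0.5 0; -0.8 -2.4 0.34 0 0.1 0.5 0; -0.81 -2.39 0.33 0 0.1 0.4 0; -0.84 -2.39 0.34 0 0.1 0.5 0; -0.85 -2.38 0.33 0 0.1 0.5 0; -0.88 -2.37 0.33 0 0.1 0.5 0
[0.5175     0.11913813 0.20377125]
```

View pics/s15.png

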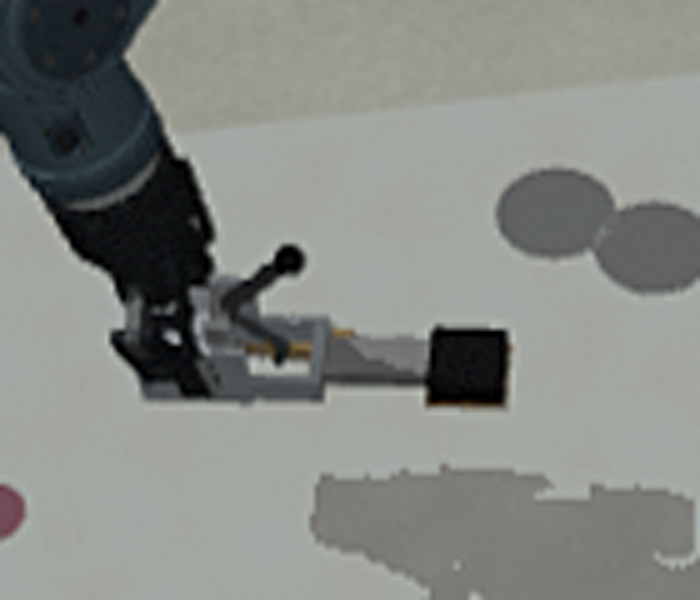

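View pics/w15.png

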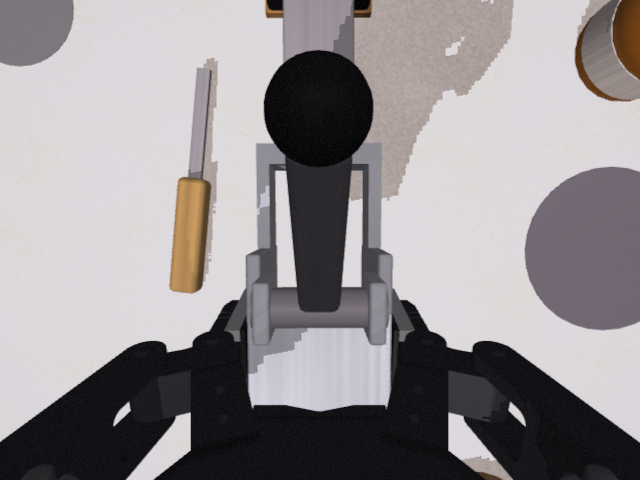

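Request:
move_arm --rows "-0.3 -1.2 0.2 0 0.1 0.3 0; -0.6 -2.5 0.35 0 0.1 0.5 0; -0.6 -2.5 0.35 0 0.1 0.5 0; -0.6 -2.5 0.35 0 0.1 0.5 0; -0.6 -2.4 0.35 0 0.1 0.5 0; -0.7 -2.4 0.35 0 0.1 0.5 0; -0.7 -2.4 0.35 0 0.1 0.5 0; -0.7 -2.4 0.35 0 0.1 0.5 0; -0.7 -2.4 0.35 0 0.1 0.5 0; -0.7 -2.4 0.35 0 0.1 0.4 0; -0.8 -2.4 0.35 0 0.1 0.5 0; -0.8 -2.4 0.35 0 0.1 0.5 0; -0.8 -2.4 0.35 0 0.1 0.4 0; -0.8 -2.4 0.35 0 0.1 0.5 0; -0.8 -2.4 0.35 0 0.1 0.5 0; -0.9 -2.4 0.35 0 0.1 0.4 0; -0.5 -1.2 0.2 0 0 0.1 0; 0 0 0 0 0 0 0; 0 0 0 0 0 0 0"

```text
time_s: 18.4
eef_pos: [0.5185, 0.1191, 0.203]
eef_rot: [-0.103, 0.981, -0.165, 0.017]
wrist_force: [0.1, -0.7, -6.5]
opening: 0.566
```

```bash
python3 - <<'E'
from h import *
from plan import *
p,Rm,o=tool(); print(p,Rm[:,2],np.degrees(np.arctan2(Rm[1,0],Rm[0,0])),o["wrist_force"],o["opening"],o["q"])
d=cam("wrist"); cv2.imwrite("pics/w16.png",d["color"]); 
d=cam("top"); cv2.imwrite("pics/t16.png",cv2.resize(d["color"][200:340,160:320],None,fx=5,fy=5,interpolation=cv2.INTER_CUBIC)[:600])
d=cam("scene"); cv2.imwrite("pics/s16.png",cv2.resize(d["color"][150:270,310:450],None,fx=5,fy=5,interpolation=cv2.INTER_CUBIC))
print("socket now",p+Rm@st2)
s=rows2(tcp(.150),Rg,2,0); print(s[0])
E
```

```text
[0.51846188 0.11913057 0.20295932] [ 0.06712513  0.19723307 -0.97805589] -19.083371510621586 [ 0.09290268 -0.6506781  -6.54140261] 0.5662459860677368 [-0.0949077   0.15595507  1.86871751  0.23201943  1.07913603  0.13222618]
socket now [0.5178367  0.11743403 0.16922218]
-0.09 0.18 0.95 0 0 0 0; -0.08 0.19 0.96 0 0 -0.1 0
[0.51750386 0.11911448 0.18369768]
```

View pics/s16.png

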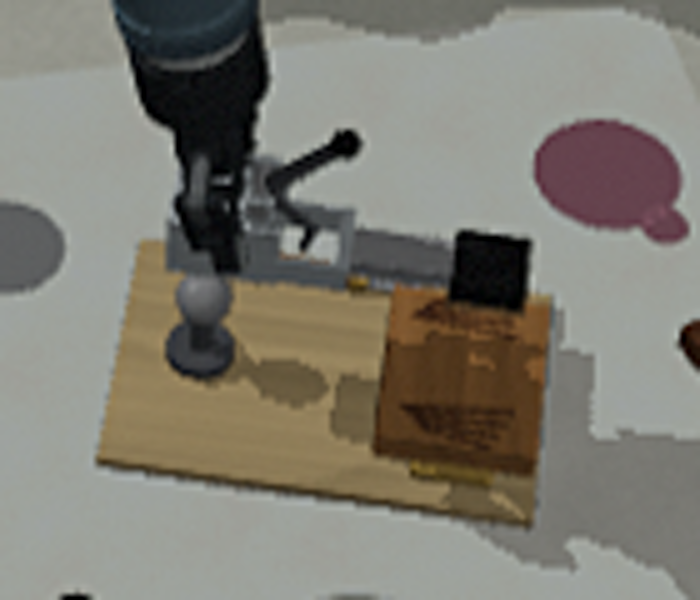

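View pics/w16.png

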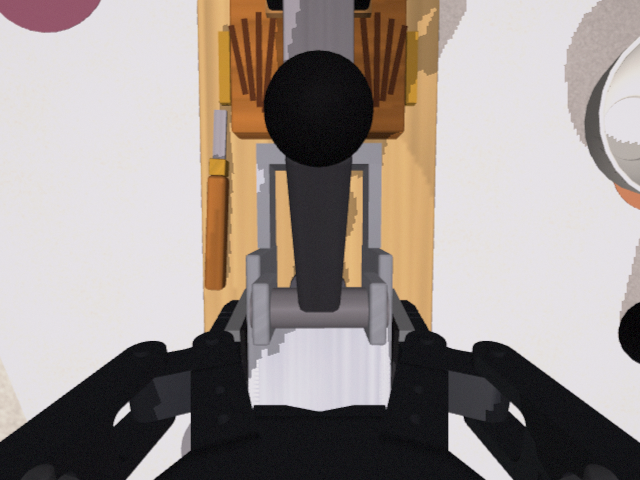

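View pics/t16.png

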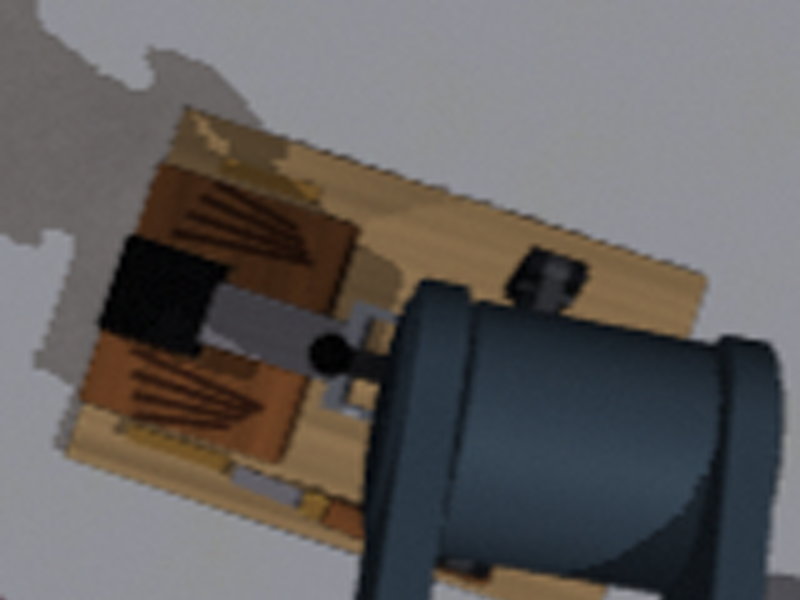

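```bash
python3 - <<'E'
import cv2
im=cv2.imread("pics/w16.png")
cv2.imwrite("pics/w16a.png",cv2.resize(im[90:240,190:290],None,fx=4,fy=4,interpolation=cv2.INTER_CUBIC))
cv2.imwrite("pics/w16b.png",cv2.resize(im[90:240,350:450],None,fx=4,fy=4,interpolation=cv2.INTER_CUBIC))
E
```

```text
(no output)
```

View pics/w16a.png

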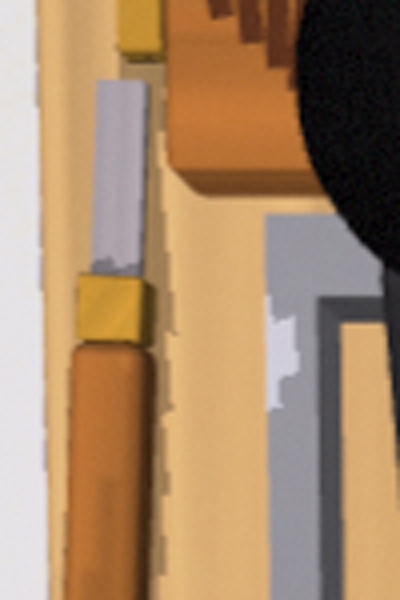

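View pics/w16b.png

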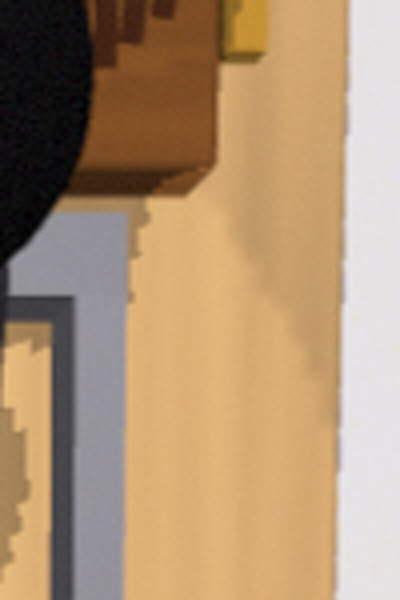

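```bash
python3 - <<'E'
from h import *
from plan import *
ps=[]
for i in range(4):
    d=cam("wrist"); p,Rm,o=tool(); ps.append(p); print(p.round(5), (-d["R"].T@d["t"]).round(5))
X=[.5441,.1958,np.radians(70.87)]
print("block near corners",proj(d,W(X,[(.032,.06,.036),(.032,-.06,.036),(.034,.06,.036)])).round(1))
print("board edges",proj(d,W(X,[(-.02,.09,.012),(-.02,-.09,.012),(.02,.09,.012),(.02,-.09,.012)])).round(1))
S=np.mean(ps,0)+Rm@st; print("socket (st)",S)
# frame end: arm x=.001 z=.024 corners; knob
def Aw(a): # arm frame point -> world using grasp
    Ra=np.array([-Rm[:,0]*-1]).T
    yv=-Rm[:,0]; yv=Rm[:,0]*-1
    return None
E
```

```text
[0.51908 0.11817 0.2032 ] [0.53768 0.16993 0.28543]
[0.5191  0.11818 0.20321] [0.53775 0.16988 0.28548]
[0.51911 0.11825 0.20323] [0.53778 0.16991 0.28551]
[0.5191  0.11836 0.20326] [0.53778 0.16998 0.28553]
block near corners [[228.5 131.2]
 [403.1 130.8]
 [228.5 128.2]]
board edges [[198.6 208. ]
 [434.  207.6]
 [197.3 155. ]
 [435.1 154.5]]
socket (st) [0.51808264 0.11669645 0.16948577]
```

Request:
move_arm --rows "-0.08 -0.03 0 0 0 0 0; 0 0.2 1 0 0 0 0; 0 0.22 1 0 0 0 0; 0 0.2 1 0 0 0 0; 0 0.22 1 0 0 0 0; 0 0.2 1 0 0 0 0; 0 0 0 0 0 0 0; 0 0 0 0 0 0 0"

```text
time_s: 19.55
eef_pos: [0.5178, 0.1196, 0.1515]
eef_rot: [-0.103, 0.981, -0.165, 0.016]
wrist_force: [-1.4, -1.6, -7.7]
opening: 0.567
```

```bash
python3 - <<'E'
from h import *
from plan import *
d=cam("wrist"); cv2.imwrite("pics/w17.png",d["color"])
p,Rm,o=tool(); print(p,p+Rm@st,o["wrist_force"],o["torque"])
d=cam("scene"); cv2.imwrite("pics/s17.png",cv2.resize(d["color"][160:260,320:430],None,fx=6,fy=6,interpolation=cv2.INTER_CUBIC))
E
```

```text
[0.51802015 0.11959544 0.15192395] [0.5169641  0.11804225 0.11818782] [-1.39386531 -2.76762565 -7.54105677] [-0.85459286  0.45354718  0.01978264]
```

View pics/s17.png

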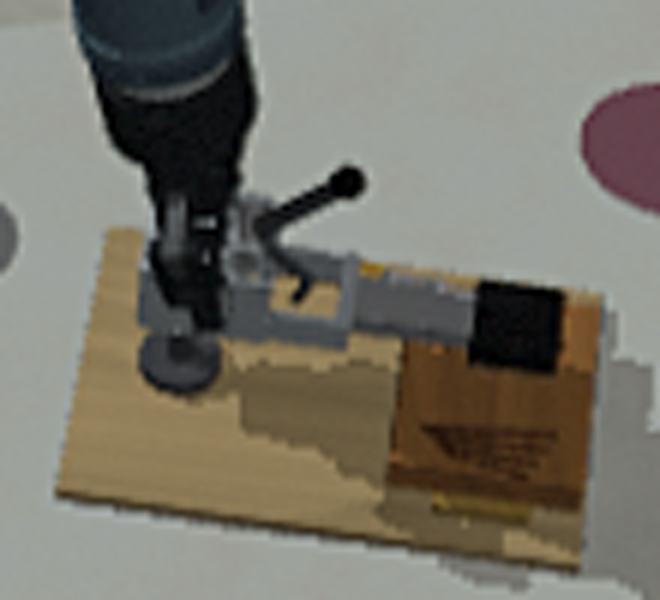

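View pics/w17.png

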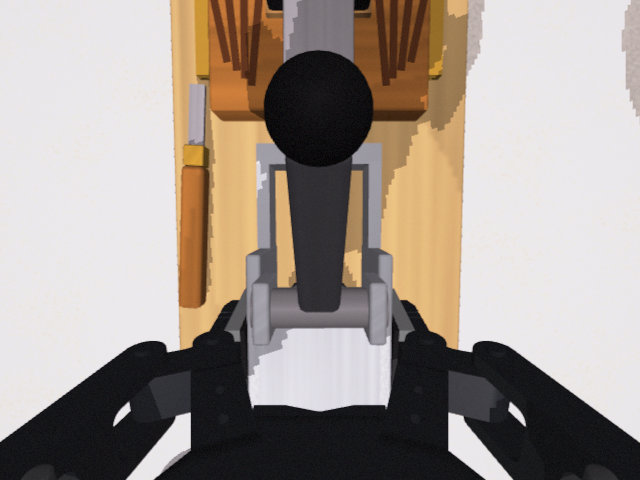

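Request:
move_arm --rows "0 0.06 0.3 0 0 0 0; 0 0.06 0.3 0 0 0 0; 0 0 0 0 0 0 0"

```text
time_s: 19.95
eef_pos: [0.5186, 0.1193, 0.1465]
eef_rot: [-0.103, 0.981, -0.165, 0.018]
wrist_force: [-1.3, -4.0, -8.4]
opening: 0.565
```

```bash
cat > chk.py <<'E'
from plan import *
F=[];T=[]
for i in range(3):
    ctrl.camera("top"); p,Rm,o=tool(); F.append(o["wrist_force"]);T.append(o["torque"])
ca=np.array([np.cos(np.radians(71)),np.sin(np.radians(71)),0]); cy=np.array([-ca[1],ca[0],0])
F=np.mean(F,0);T=np.mean(T,0)
print("t",o["time_s"],"tcp",p.round(4),"socket",(p+Rm@st).round(4),"F",F.round(1),"Fx_arm %.1f Fy_arm %.1f"%(F@ca,F@cy),"T",T.round(2),"tilt",np.degrees(np.arccos(-Rm[2,2])).round(2))
E
python3 chk.py
```

```text
t 20.1 tcp [0.5186 0.1194 0.1464] socket [0.5176 0.1178 0.1127] F [-1.7 -5.4 -7.4] Fx_arm -5.7 Fy_arm -0.1 T [-1.25  0.43  0.02] tilt 12.02
```

```bash
python3 chk.py; python3 - <<'E'
from h import *
d=cam("wrist"); cv2.imwrite("pics/w18.png",d["color"])
d=cam("scene"); cv2.imwrite("pics/s18.png",cv2.resize(d["color"][160:260,320:430],None,fx=6,fy=6,interpolation=cv2.INTER_CUBIC))
E
```

```text
t 20.25 tcp [0.5187 0.1194 0.1464] socket [0.5177 0.1178 0.1127] F [-1.6 -5.3 -8. ] Fx_arm -5.6 Fy_arm -0.2 T [-1.26  0.45  0.04] tilt 12.02
```

View pics/w18.png

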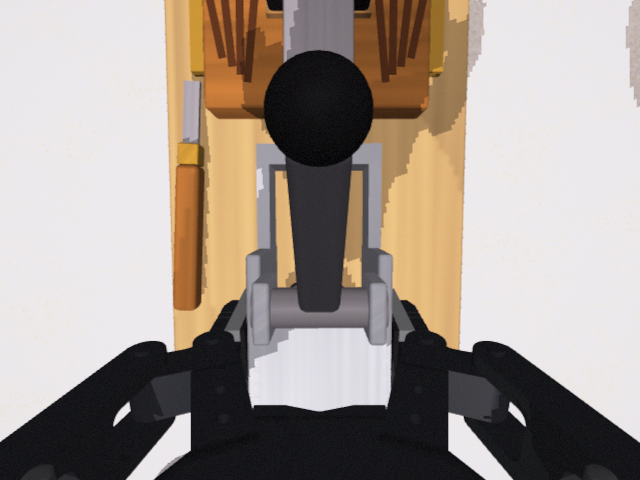

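View pics/s18.png

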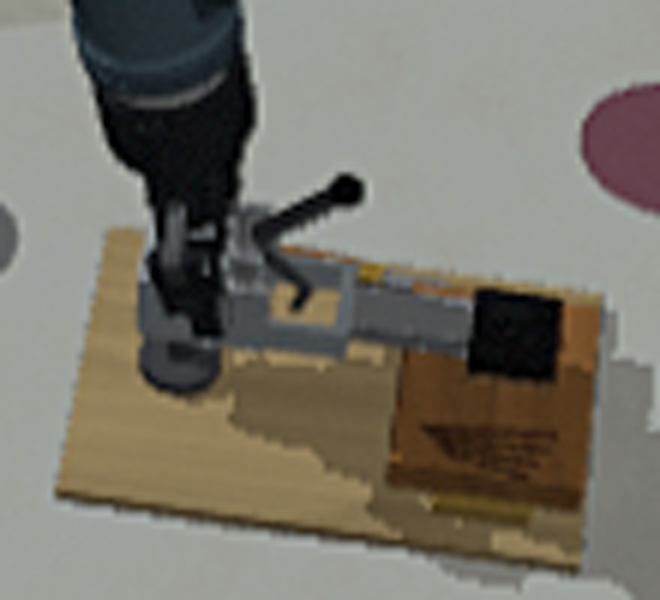

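Request:
move_arm --rows "0 -0.1 -0.5 0 0 0 0; 0 -0.1 -0.5 0 0 0 0; 0 0 0 0 0 0 0; 0 0 0 0 0 0 0"

```text
time_s: 20.75
eef_pos: [0.5191, 0.12, 0.1573]
eef_rot: [-0.104, 0.981, -0.165, 0.018]
wrist_force: [0.5, -1.0, -6.7]
opening: 0.566
```

```bash
python3 chk.py; python3 - <<'E'
from plan import *
# scene/top estimates of ball height: use initial images
im=cv2.imread("pics/topb.png")
d=cam("top"); uv=((520+.5)/5-.5+165,(344+.5)/5-.5+215)
for z in (.062,.07,.078): print(z,back(d,uv,z))
d=cam("scene"); print(proj(d,[[.5169,.1174,.062],[.5169,.1174,.070],[.5169,.1174,.078],[.5169,.1174,.018]]))
im=cv2.imread("pics/scene0.png"); cv2.imwrite("pics/sball.png",cv2.resize(im[190:250,325:385],None,fx=9,fy=9,interpolation=cv2.INTER_CUBIC))
E
```

```text
t 20.9 tcp [0.5185 0.1199 0.1565] socket [0.5175 0.1184 0.1228] F [-0.2 -0.3 -7. ] Fx_arm -0.3 Fy_arm 0.1 T [-0.44  0.11 -0.  ] tilt 12.08
0.062 [[0.51479555 0.11372162 0.062     ]]
0.07 [[0.51471166 0.11297794 0.07      ]]
0.078 [[0.51462778 0.11223426 0.078     ]]
[[350.7581477  211.3299669 ]
 [350.89342212 209.70465687]
 [351.02972079 208.06704047]
 [350.03194155 220.05526922]]
```

View pics/sball.png

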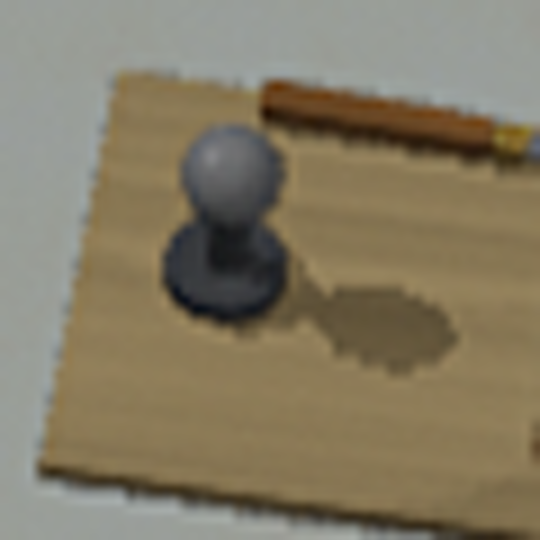

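```bash
python3 - <<'E'
from plan import *
d=cam("scene")
S=np.array([.5176,.1178,.1127]); 
def arm(S,yaw,pts):
    c,s=np.cos(yaw),np.sin(yaw); pts=np.array(pts,float); 
    return S+np.c_[c*pts[:,0]-s*pts[:,1],s*pts[:,0]+c*pts[:,1],pts[:,2]]
# points rel socket
y=.0245
P=dict(hf_bot_far=(-.023,-y,-.024),hf_top=(-.023,-y,.024),frame_end_bot=(.084,-y,-.024),foot_b1=(.1445,-.022,-.024),foot_b2=(.1895,-.022,-.024),knob=(.073,0,.081),pin=(.028,0,.035))
im=cv2.imread("pics/s18.png")
W_=arm(S,np.radians(70.9),list(P.values())); uv=proj(d,W_)
B=np.array([[.5169,.1174,.0715],[.5169,.1174,.024],[.5169,.1174,.0895]]); ub=proj(d,B)
for k,u in zip(list(P)+["ball","collar","balltop"],np.r_[uv,ub]):
    z=((u-[320,160])+.5)*6-.5; print(k,u.round(1),z.round(0)); cv2.circle(im,tuple(int(v) for v in z),3,(0,0,255),-1); cv2.putText(im,k,(int(z[0])+4,int(z[1])),0,.4,(0,0,255),1)
cv2.imwrite("pics/s18o.png",im)
E
```

```text
hf_bot_far [342.8 211.2] [139. 309.]
hf_top [343.4 201. ] [143. 249.]
frame_end_bot [377.9 216. ] [350. 338.]
foot_b1 [398.  218.1] [470. 351.]
foot_b2 [412.9 220.1] [560. 363.]
knob [378.3 186.4] [352. 161.]
pin [361.8 194.7] [253. 211.]
ball [350.9 209.4] [188. 299.]
collar [350.1 218.9] [183. 356.]
balltop [351.2 205.7] [190. 277.]
```

View pics/s18o.png

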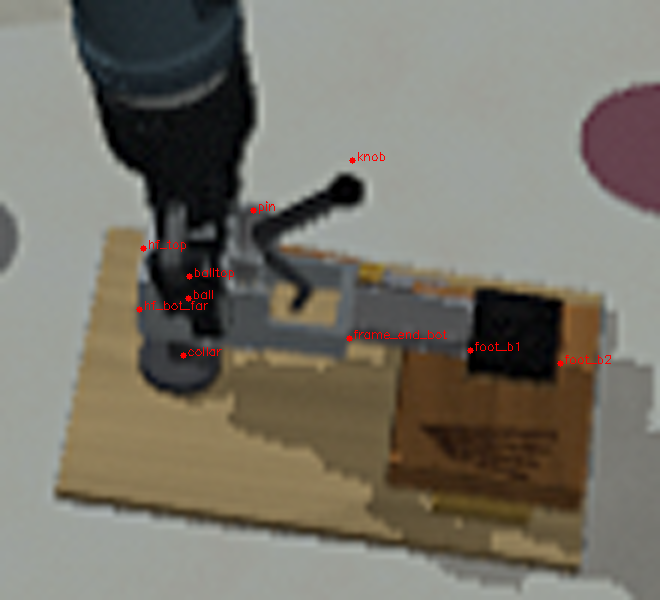

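```bash
python3 - <<'E'
from plan import *
d=cam("scene"); y=.0245
P=dict(hfb=(-.023,-y,-.024),hft=(-.023,-y,.024),feb=(.084,-y,-.024),f1=(.1445,-.022,-.024),f2=(.1895,-.022,-.024),knob=(.073,0,.081),pin=(.028,0,.035))
def arm(S,yaw,pts):
    c,s=np.cos(yaw),np.sin(yaw); pts=np.array(pts,float); 
    return S+np.c_[c*pts[:,0]-s*pts[:,1],s*pts[:,0]+c*pts[:,1],pts[:,2]]
outs=[]
for f,S,yaw,off,k in [("s13",(.5281,-.2905,.048),78.65,(180,180),5),("s15",(.5275,-.290,.1435),78.65,(180,150),5),("s16",(.5178,.1171,.1693),70.9,(310,150),5)]:
    im=cv2.imread(f"pics/{f}.png"); uv=proj(d,arm(np.array(S),np.radians(yaw),list(P.values())))
    for n,u in zip(P,uv):
        z=((u-off)+.5)*k-.5; cv2.circle(im,tuple(int(v) for v in z),3,(0,0,255),-1); cv2.putText(im,n,(int(z[0])+4,int(z[1])),0,.4,(0,0,255),1)
    outs.append(im[:450] if f=="s13" else im[150:600])
cv2.imwrite("pics/cmp.png",cv2.resize(np.vstack([np.hstack(outs[:2]),np.hstack([outs[2],outs[2]*0])]),None,fx=.57,fy=.57,interpolation=cv2.INTER_AREA))
E
```

```text
(no output)
```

View pics/cmp.png

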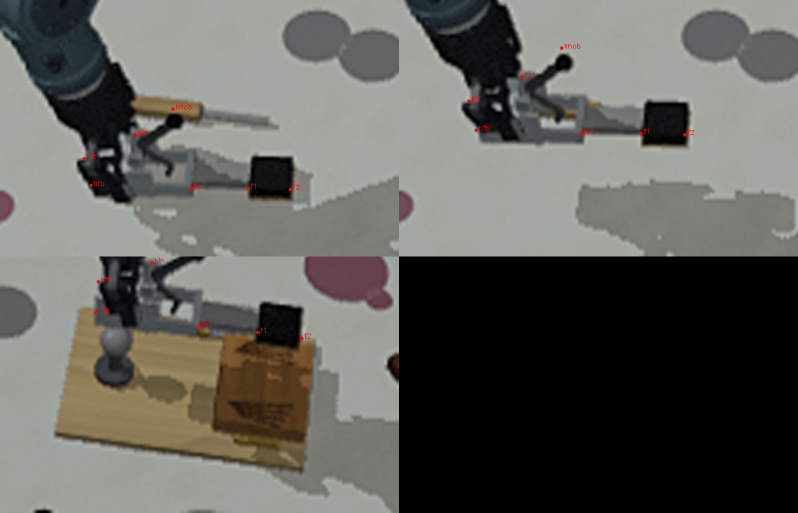

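```bash
python3 - <<'E'
from plan import *
def draw(name,img,k):
    d=cam(name); im=cv2.resize(cv2.imread(img),None,fx=k,fy=k,interpolation=cv2.INTER_CUBIC)
    A=W([.5444,-.2091,np.radians(78.65)],[(-.106,.0245,.048),(-.106,-.0245,.048),(-.106,-.0245,0),(.1065,.022,.022),(.1065,-.022,.022),(.1065,-.022,0),(.009,0,.059)])
    S=W([.5441,.1958,np.radians(70.87)],[(.135,.09,.012),(.135,-.09,.012),(-.135,.09,.012),(-.135,-.09,.012),(.032,.06,.036),(.032,-.06,.036),(-.083,0,.0715),(-.083,0,.024)])
    for u in proj(d,np.r_[A,S]): cv2.circle(im,tuple(int(round((v+.5)*k-.5)) for v in u),2,(0,0,255),-1)
    return im
a=draw("scene","pics/scene0.png",3)[540:840,570:1300]; b=draw("top","pics/top0.png",2.5)[520:840,400:1180]
cv2.imwrite("pics/ov1.png",a); cv2.imwrite("pics/ov2.png",b)
E
```

```text
(no output)
```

View pics/ov1.png

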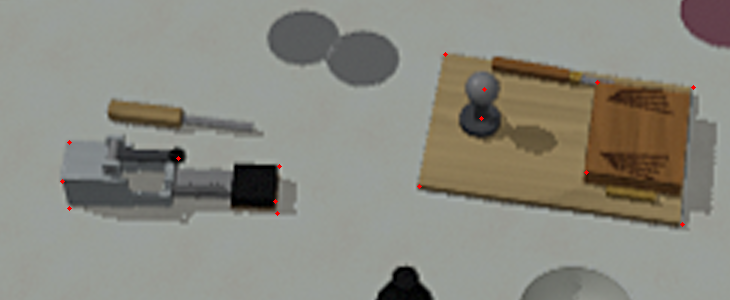

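View pics/ov2.png

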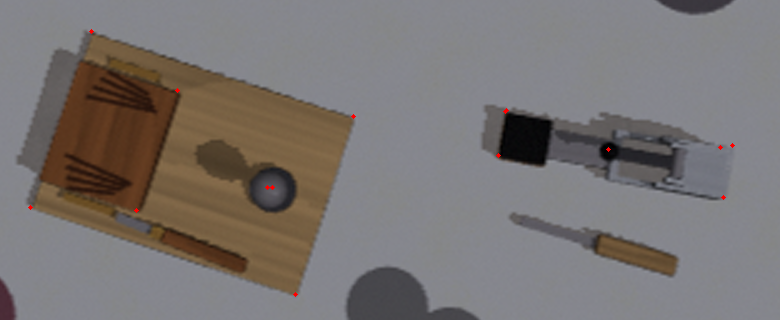

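My projection shows an arithmetic slip. The socket is 24 mm above the underside, so it stood at z=0.024 on the bench, and I had used 0.048. The ball was therefore already in the mouth of the socket, and the 5.6 N along the arm's x means the arm sits about 2 mm too far towards its foot. I'll correct both.

Request:
move_arm --rows "0 0.15 -0.03 0 0 0 0; 0 0 0 0 0 0 0; 0 0.08 0.4 0 0 0 0; 0 0.08 0.4 0 0 0 0; 0 0.06 0.3 0 0 0 0; 0 0 0 0 0 0 0; 0 0 0 0 0 0 0"

```text
time_s: 21.9
eef_pos: [0.5178, 0.1184, 0.1449]
eef_rot: [-0.104, 0.981, -0.165, 0.017]
wrist_force: [0.5, -0.5, -8.3]
opening: 0.567
```

```bash
sed -i 's/S=W(x,(-.083,0,.048))\[0\]/S=W(x,(-.083,0,.024))[0]/' plan.py; python3 chk.py
```

```text
t 22.05 tcp [0.5181 0.1184 0.1453] socket [0.5171 0.1169 0.0876] F [ 0.5 -0.1 -6.9] Fx_arm 0.1 Fy_arm -0.5 T [-0.42  0.15 -0.01] tilt 12.07
```

Request:
move_arm --rows "0 0.06 0.3 0 0 0 0; 0 0.06 0.3 0 0 0 0; 0 0 0 0 0 0 0; 0 0 0 0 0 0 0"

```text
time_s: 22.45
eef_pos: [0.5179, 0.1185, 0.1388]
eef_rot: [-0.104, 0.981, -0.165, 0.017]
wrist_force: [0.1, 0.1, -6.6]
opening: 0.563
```

```bash
python3 chk.py
```

```text
t 22.6 tcp [0.518  0.1185 0.1391] socket [0.517  0.117  0.0814] F [ 0.3  0.  -6.8] Fx_arm 0.1 Fy_arm -0.3 T [-0.39  0.15 -0.02] tilt 12.06
```

Request:
move_arm --rows "0 0.06 0.3 0 0 0 0; 0 0 0 0 0 0 0; 0 0 0 0 0 0 0"

```text
time_s: 22.9
eef_pos: [0.5173, 0.1188, 0.1355]
eef_rot: [-0.104, 0.981, -0.165, 0.016]
wrist_force: [-2.9, 2.0, -6.6]
opening: 0.565
```

Request:
move_arm --rows "0 0.04 0.2 0 0 0 0; 0 0 0 0 0 0 0; 0 0 0 0 0 0 0"

```text
time_s: 23.2
eef_pos: [0.5174, 0.119, 0.1337]
eef_rot: [-0.104, 0.981, -0.165, 0.017]
wrist_force: [-4.4, 3.1, -4.1]
opening: 0.564
```

Request:
move_arm --rows "0 0.04 0.2 0 0 0 0; 0 0 0 0 0 0 0; 0 0 0 0 0 0 0"

```text
time_s: 23.5
eef_pos: [0.5177, 0.1192, 0.1321]
eef_rot: [-0.104, 0.981, -0.165, 0.017]
wrist_force: [-4.0, 2.9, -1.2]
opening: 0.565
```

```bash
python3 chk.py
```

```text
t 23.65 tcp [0.5177 0.1192 0.1321] socket [0.5166 0.1177 0.0743] F [-3.7  4.  -1.6] Fx_arm 2.6 Fy_arm 4.8 T [0.25 0.75 0.06] tilt 12.11
```

Request:
move_arm --rows "-0.04 -0.01 0 0 0 0 0; 0 0.02 0.1 0 0 0 0; 0 0 0 0 0 0 0; 0 0 0 0 0 0 0"

```text
time_s: 24.05
eef_pos: [0.5178, 0.1192, 0.1317]
eef_rot: [-0.104, 0.981, -0.165, 0.017]
wrist_force: [-5.1, 3.9, 2.3]
opening: 0.566
```

Request:
move_arm --rows "0 0.02 0.1 0 0 0 0; 0 0 0 0 0 0 0; 0 0 0 0 0 0 0"

```text
time_s: 24.35
eef_pos: [0.5179, 0.1193, 0.1308]
eef_rot: [-0.104, 0.981, -0.165, 0.017]
wrist_force: [-6.2, 3.3, 4.9]
opening: 0.568
```

```bash
python3 chk.py
```

```text
t 24.5 tcp [0.5179 0.1193 0.1308] socket [0.5169 0.1178 0.073 ] F [-5.3  3.6  4.7] Fx_arm 1.7 Fy_arm 6.2 T [0.36 1.05 0.12] tilt 12.12
```

Request:
move_arm --rows "-0.06 0 0 0 0 0 0; 0 0 0 0 0 0 0; 0 0 0 0 0 0 0"

```text
time_s: 24.8
eef_pos: [0.5177, 0.1193, 0.1308]
eef_rot: [-0.104, 0.981, -0.165, 0.018]
wrist_force: [-3.7, 2.8, 3.6]
opening: 0.562
```

```bash
python3 chk.py
```

```text
t 24.95 tcp [0.5177 0.1194 0.1308] socket [0.5167 0.1179 0.0731] F [-4.8  3.7  4.3] Fx_arm 1.9 Fy_arm 5.7 T [0.38 0.82 0.09] tilt 12.12
```

Request:
move_arm --rows "-0.06 0.02 0.1 0 0 0 0; 0 0 0 0 0 0 0; 0 0 0 0 0 0 0"

```text
time_s: 25.25
eef_pos: [0.5177, 0.1193, 0.1306]
eef_rot: [-0.104, 0.981, -0.165, 0.019]
wrist_force: [-5.5, 2.0, 10.5]
opening: 0.568
```

```bash
python3 chk.py
```

```text
t 25.4 tcp [0.5177 0.1194 0.1306] socket [0.5168 0.1179 0.0729] F [-5.6  2.4  9.9] Fx_arm 0.4 Fy_arm 6.1 T [0.29 1.06 0.09] tilt 12.14
```

Request:
move_arm --rows "0 0.02 0.08 0 0 0 0; 0 0 0 0 0 0 0; 0 0 0 0 0 0 0"

```text
time_s: 25.7
eef_pos: [0.5177, 0.1194, 0.1297]
eef_rot: [-0.104, 0.981, -0.165, 0.019]
wrist_force: [-5.5, 2.8, 8.7]
opening: 0.567
```

```bash
python3 chk.py; python3 - <<'E'
from h import *
d=cam("wrist"); cv2.imwrite("pics/w19.png",d["color"])
d=cam("scene"); cv2.imwrite("pics/s19.png",cv2.resize(d["color"][160:260,320:430],None,fx=6,fy=6,interpolation=cv2.INTER_CUBIC))
E
```

```text
t 25.85 tcp [0.5177 0.1194 0.1297] socket [0.5168 0.1179 0.072 ] F [-5.6  2.6  9.3] Fx_arm 0.6 Fy_arm 6.1 T [0.29 0.92 0.09] tilt 12.14
```

View pics/s19.png

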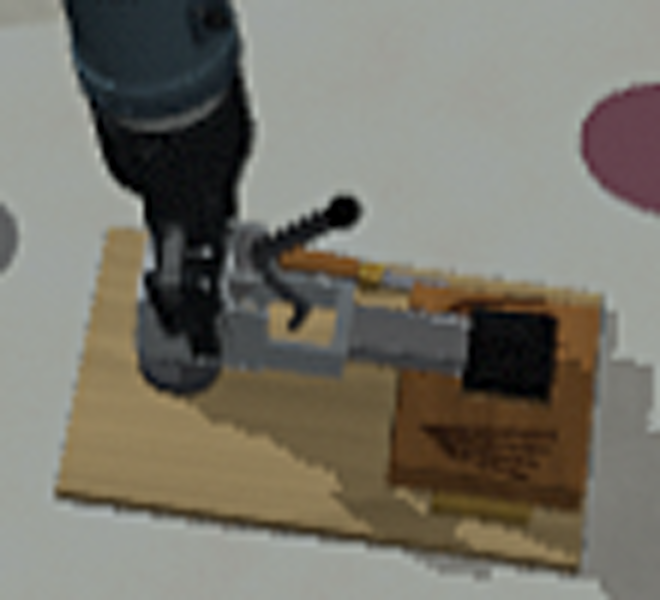

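View pics/w19.png

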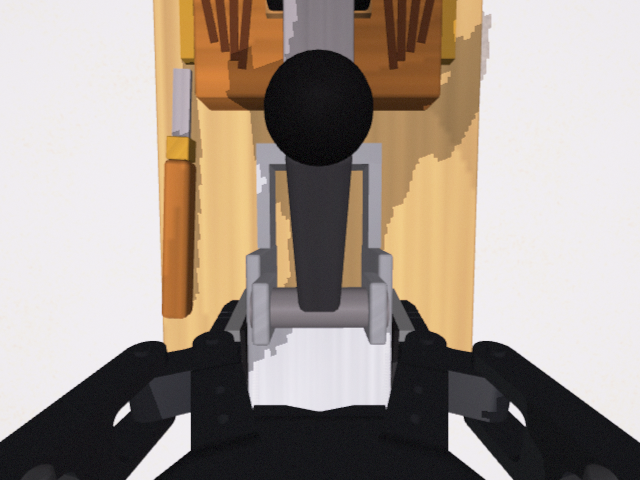

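Request:
move_arm --rows "-0.05 0.02 0.08 0 0 0 0; 0 0 0 0 0 0 0; 0 0 0 0 0 0 0"

```text
time_s: 26.25
eef_pos: [0.5174, 0.1194, 0.1288]
eef_rot: [-0.104, 0.981, -0.165, 0.019]
wrist_force: [-3.4, 2.8, 6.3]
opening: 0.567
```

```bash
python3 chk.py
```

```text
t 26.4 tcp [0.5174 0.1194 0.1287] socket [0.5166 0.118  0.071 ] F [-3.7  2.9  6.6] Fx_arm 1.6 Fy_arm 4.4 T [0.24 0.59 0.06] tilt 12.14
```

Still sliding (1 mm per step, with the force easing), so it isn't home yet.

Request:
move_arm --rows "-0.04 0.01 0.08 0 0 0 0; 0 0 0 0 0 0 0; 0 0 0 0 0 0 0"

```text
time_s: 26.7
eef_pos: [0.5172, 0.1195, 0.1278]
eef_rot: [-0.104, 0.981, -0.165, 0.019]
wrist_force: [-1.9, 2.8, 6.6]
opening: 0.563
```

```bash
python3 chk.py
```

```text
t 26.85 tcp [0.5171 0.1195 0.1277] socket [0.5163 0.118  0.0699] F [-1.6  3.2  5.6] Fx_arm 2.5 Fy_arm 2.6 T [0.24 0.28 0.05] tilt 12.13
```

Request:
move_arm --rows "-0.02 0 0.08 0 0 0 0; 0 0 0 0 0 0 0; 0 0 0 0 0 0 0"

```text
time_s: 27.15
eef_pos: [0.5173, 0.1196, 0.1271]
eef_rot: [-0.104, 0.981, -0.165, 0.019]
wrist_force: [-1.5, 1.9, 6.9]
opening: 0.571
```

Request:
move_arm --rows "0 0.01 0.08 0 0 0 0; 0 0 0 0 0 0 0; 0 0 0 0 0 0 0"

```text
time_s: 27.45
eef_pos: [0.5174, 0.1196, 0.127]
eef_rot: [-0.104, 0.981, -0.165, 0.019]
wrist_force: [-5.5, 0.4, 15.3]
opening: 0.564
```

```bash
python3 chk.py
```

```text
t 27.6 tcp [0.5173 0.1195 0.127 ] socket [0.5166 0.118  0.0693] F [-5.7  0.5 15.5] Fx_arm -1.4 Fy_arm 5.5 T [0.01 0.83 0.08] tilt 12.12
```

Request:
move_arm --rows "-0.03 0 0.03 0 0 0 0; 0 0 0 0 0 0 0; 0 0 0 0 0 0 0"

```text
time_s: 27.9
eef_pos: [0.5173, 0.1196, 0.127]
eef_rot: [-0.104, 0.981, -0.165, 0.02]
wrist_force: [-6.0, -0.9, 17.6]
opening: 0.562
```

```bash
python3 chk.py; python3 - <<'E'
from h import *
d=cam("wrist"); cv2.imwrite("pics/w20.png",d["color"])
d=cam("scene"); cv2.imwrite("pics/s20.png",cv2.resize(d["color"][160:260,320:430],None,fx=6,fy=6,interpolation=cv2.INTER_CUBIC))
E
```

```text
t 28.05 tcp [0.5173 0.1196 0.127 ] socket [0.5165 0.1181 0.0693] F [-5.8 -0.4 16.4] Fx_arm -2.3 Fy_arm 5.4 T [-0.07  0.87  0.08] tilt 12.12
```

View pics/s20.png

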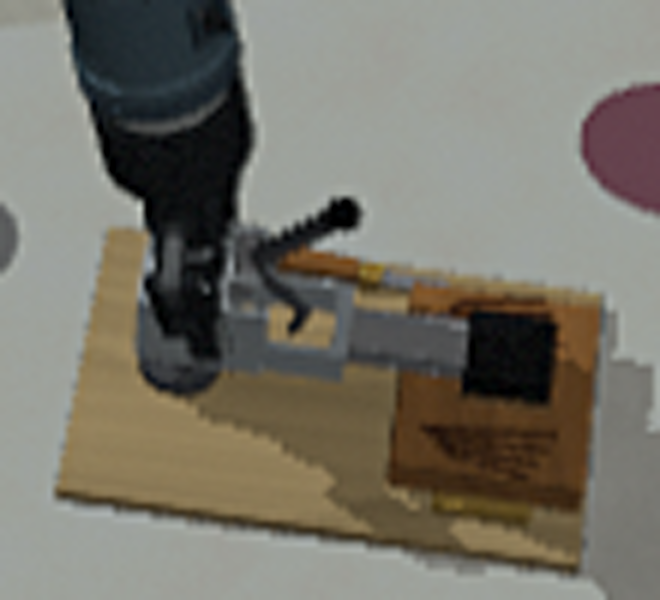

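View pics/w20.png

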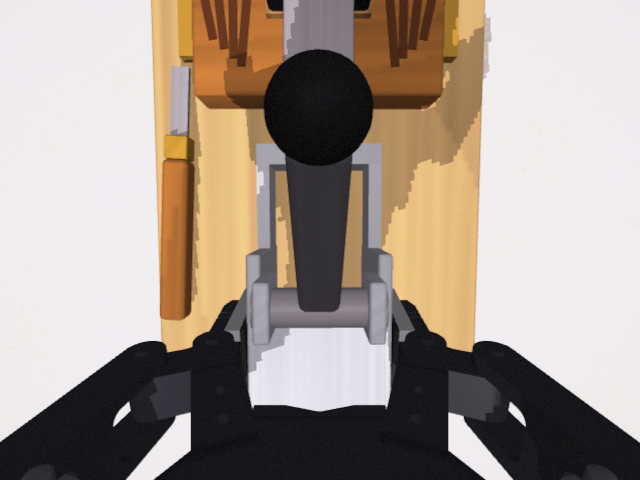

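Request:
move_arm --rows "0 -0.02 -0.1 0 0 0 0; 0 -0.05 0.01 -0.5 0 0 0; 0 -0.05 0.01 -0.5 0 0 0; 0 -0.05 0.01 -0.5 0 0 0; 0 -0.05 0.01 -0.5 0 0 0; 0 -0.05 0.01 -0.5 0 0 0; 0 0 0 0 0 0 0; 0 0 0 0 0 0 0"

```text
time_s: 28.95
eef_pos: [0.5179, 0.1219, 0.1269]
eef_rot: [-0.082, 0.983, -0.166, 0.016]
wrist_force: [-1.6, -0.0, 7.6]
opening: 0.567
```

```bash
python3 chk.py
```

```text
t 29.1 tcp [0.5179 0.1219 0.1269] socket [0.5163 0.118  0.0693] F [-0.9  0.   8. ] Fx_arm -0.3 Fy_arm 0.9 T [-0.15  0.19 -0.  ] tilt 9.59
```

Request:
move_arm --rows "0 -0.01 -0.05 0 0 0 0; 0 0 0 0 0 0 0.65; 0 0 0 0 0 0 0.75; 0 0 0 0 0 0 0.85; 0 0 0 0 0 0 0.85; 0 0 0 0 0 0 0.85; 0 0 -1 0 0 0 0.85; 0 0 -2 0 0 0 0.85; 0 0 -3 0 0 0 0.85; 0 0 -4 0 0 0 0.85; 0 0 -4 0 0 0 0.85; 0 0 0 0 0 0 0.85; 0 0 0 0 0 0 0.85"

```text
time_s: 30.4
eef_pos: [0.5091, 0.1002, 0.2659]
eef_rot: [-0.082, 0.983, -0.166, 0.015]
wrist_force: [0.1, 0.1, -0.4]
opening: 0.848
```

```bash
python3 - <<'E'
from h import *
import pickle
p,Rm,o=tool(); print(p,Rm[:,2],np.degrees(np.arctan2(Rm[1,0],Rm[0,0])),o["wrist_force"],o["opening"])
d=cam("wrist"); cv2.imwrite("pics/w21.png",d["color"]); pickle.dump((d,tool()),open("w21.pkl","wb"))
d=cam("scene"); cv2.imwrite("pics/s21.png",cv2.resize(d["color"][160:260,320:430],None,fx=6,fy=6,interpolation=cv2.INTER_CUBIC))
E
```

```text
[0.50911707 0.1001795  0.26586719] [ 0.05756872  0.15654668 -0.98599137] -19.166831869418576 [ 0.1249319   0.05405134 -0.36253307] 0.8481857369471714
```

View pics/s21.png

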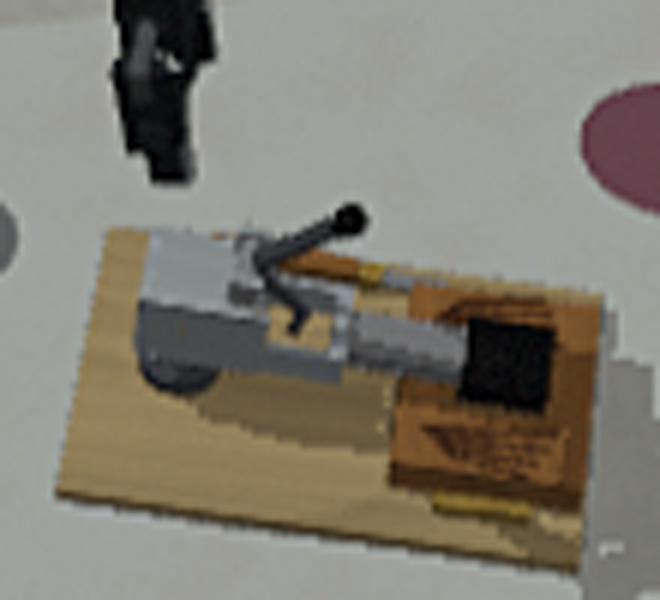

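View pics/w21.png

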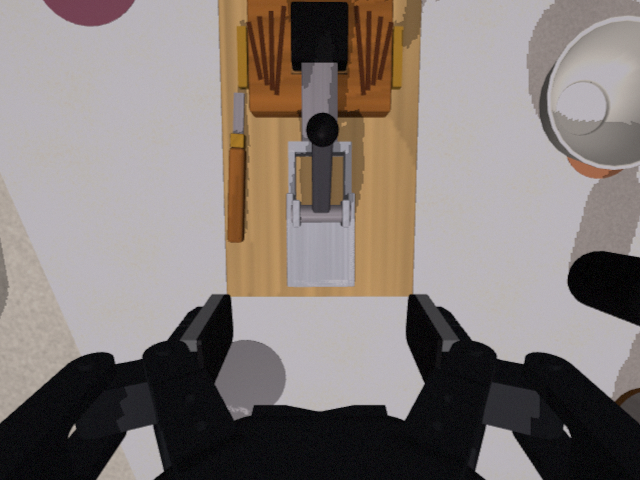

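```bash
python3 - <<'E'
from h import *
d,_=__import__("pickle").load(open("w21.pkl","rb"))
u=np.array([.3277,.9448,0]); S=np.array([.5166,.118,.0693])
# predicted knob raised, foot etc. with pitch
b=np.radians(3.2)
f=lambda x,y,z: S+u*(x*np.cos(b)+z*np.sin(b))+np.array([-u[1],u[0],0])*y+np.array([0,0,z*np.cos(b)-x*np.sin(b)])
print("knob px",proj(d,[f(.0726,0,.0809)]),"(seen 322,130)","front corners",proj(d,[f(-.023,.0245,.024),f(-.023,-.0245,.024)]),"(seen 288,286;354,287)", "foot far top", proj(d,[f(.1895,.022,-.002),f(.1895,-.022,-.002)]),"shut knob z",f(.092,0,.035),f(.0726,0,.0809))
s=rows2(S+u*.086+[0,0,.25-S[2]],Rt(-19.1,0),6,0); print(s[0])
E
```

```text
knob px [[319.78048926 131.10471846]] (seen 322,130) front corners [[285.54073131 285.94311023]
 [353.59127391 285.84543975]] (seen 288,286;354,287) foot far top [[290.18437742   2.08899815]
 [348.16408654   2.10413224]] shut knob z [0.54734164 0.20663197 0.09910985] [0.5418338  0.19075221 0.14602122]
0.04 -1.7 0.51 -1.6 0 0 0; 0.04 -1.71 0.46 -1.6 0 0 0; 0.04 -1.72 0.42 -1.6 0.1 0 0; 0.04 -1.73 0.37 -1.6 0 0 0; 0.04 -1.74 0.31 -1.5 0 0 0; 0.04 -1.75 0.28 -1.6 0 -0.1 0
[0.54474356 0.19925129 0.24996335]
```

Request:
move_arm --rows "0.05 -1.7 0.5 -1.6 0 0 0; 0.05 -1.7 0.45 -1.6 0 0 0; 0.05 -1.7 0.4 -1.6 0 0 0; 0.05 -1.7 0.35 -1.6 0 0 0; 0.05 -1.7 0.3 -1.6 0 0 0; 0.05 -1.8 0.3 -1.6 0 0 0; 0 0 0 0 0 0 0; 0 0 0 0 0 0 0; 0 0 0 0 0 0 0; 0 0 0 0 0 0 0"

```text
time_s: 31.5
eef_pos: [0.5455, 0.1977, 0.251]
eef_rot: [0.0, 0.986, -0.167, -0.001]
wrist_force: [-0.4, -0.3, 0.6]
opening: 0.001
```

```bash
python3 - <<'E'
from h import *
p,Rm,o=tool(); print(p,Rm[:,2],np.degrees(np.arctan2(Rm[1,0],Rm[0,0])),o["wrist_force"],o["opening"])
d=cam("wrist"); cv2.imwrite("pics/w22.png",d["color"])
E
```

```text
[0.54553044 0.19766765 0.25095343] [-1.09780614e-03 -4.93533731e-04 -9.99999276e-01] -19.202596966749535 [-0.37155648 -0.28794706  0.56875797] 0.000510681987919747
```

View pics/w22.png

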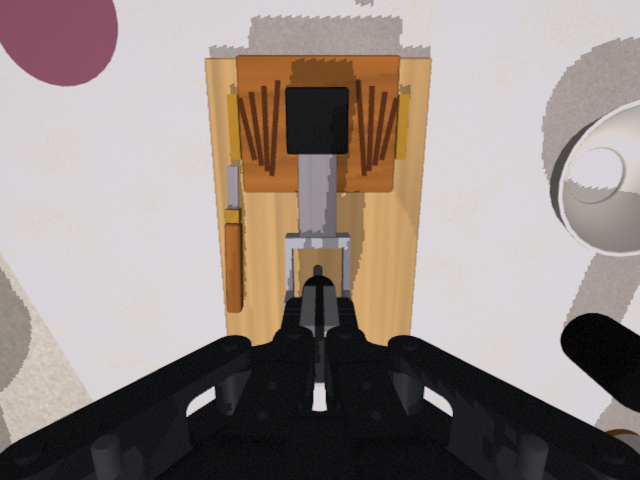

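Request:
move_arm --rows "0 0 1 0 0 0 0; 0 0 0.8 0 0 0 0; 0 0 0.4 0 0 0 0; 0 0 0.4 0 0 0 0; 0 0 0.4 0 0 0 0; 0 0 0 0 0 0 0"

```text
time_s: 32.15
eef_pos: [0.5477, 0.2003, 0.2235]
eef_rot: [-0.002, 0.986, -0.166, 0.002]
wrist_force: [2.4, 7.2, 8.9]
opening: 0.001
```

```bash
python3 - <<'E'
from h import *
p,Rm,o=tool(); print(p,o["wrist_force"],o["torque"])
d=cam("wrist"); cv2.imwrite("pics/w23.png",d["color"])
d=cam("scene"); cv2.imwrite("pics/s23.png",cv2.resize(d["color"][160:260,320:430],None,fx=6,fy=6,interpolation=cv2.INTER_CUBIC))
E
```

```text
[0.54768494 0.20034171 0.22354432] [2.43156995 7.16046756 8.86100105] [ 1.1975749  -0.34592812 -0.03336242]
```

View pics/s23.png

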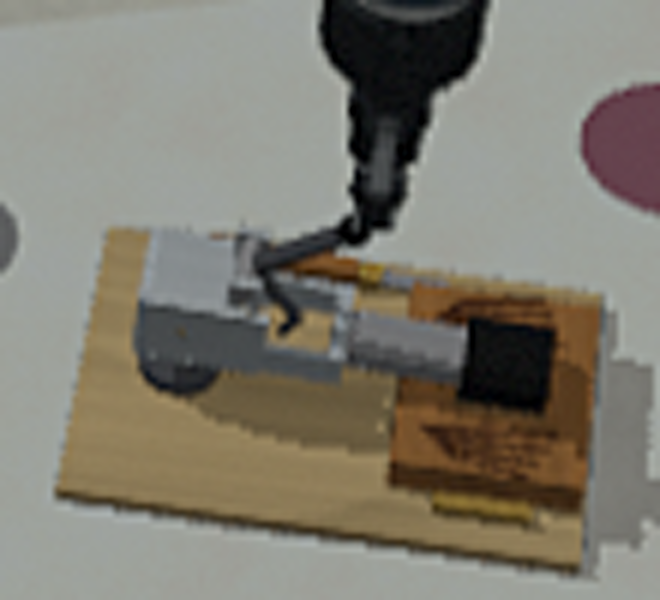

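Request:
move_arm --rows "0 0 -0.5 0 0 0 0; 0 0.4 -0.5 0 0 0 0; 0 0.35 0 0 0 0 0; 0 0 0 0 0 0 0"

```text
time_s: 32.65
eef_pos: [0.543, 0.1907, 0.2308]
eef_rot: [0.001, 0.986, -0.167, -0.001]
wrist_force: [-0.6, 0.1, 1.4]
opening: -0.002
```

```bash
python3 - <<'E'
from h import *
p,Rm,o=tool(); print(p,o["wrist_force"],"x'",(p-np.array([.5166,.118,0]))@[.3277,.9448,0])
d=cam("wrist"); cv2.imwrite("pics/w24.png",cv2.resize(d["color"][200:420,220:420],None,fx=2.7,fy=2.7))
d=cam("scene"); cv2.imwrite("pics/s24.png",cv2.resize(d["color"][160:260,320:430],None,fx=6,fy=6,interpolation=cv2.INTER_CUBIC))
t=np.arange(.8,-.01,-.08)-.056
print([(round(64*np.cos(b)-64*np.cos(a),1),round(64*np.sin(a)-64*np.sin(b),1)) for a,b in zip(t,t[1:])])
E
```

```text
[0.54297386 0.19065657 0.2308058 ] [-0.57504143  0.06581579  1.42216829] x' 0.07728864369992403
[(np.float64(3.3), np.float64(3.9)), (np.float64(3.0), np.float64(4.2)), (np.float64(2.6), np.float64(4.4)), (np.float64(2.3), np.float64(4.6)), (np.float64(1.9), np.float64(4.7)), (np.float64(1.5), np.float64(4.9)), (np.float64(1.1), np.float64(5.0)), (np.float64(0.7), np.float64(5.1)), (np.float64(0.3), np.float64(5.1)), (np.float64(-0.1), np.float64(5.1))]
```

View pics/s24.png

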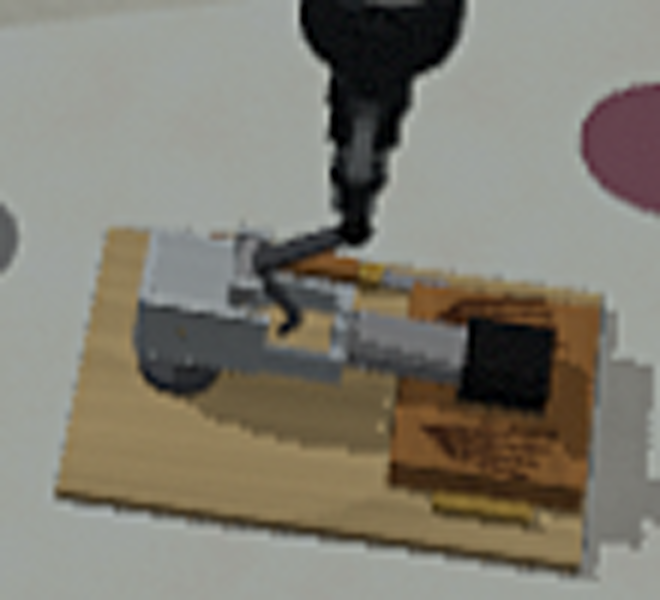

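View pics/w24.png

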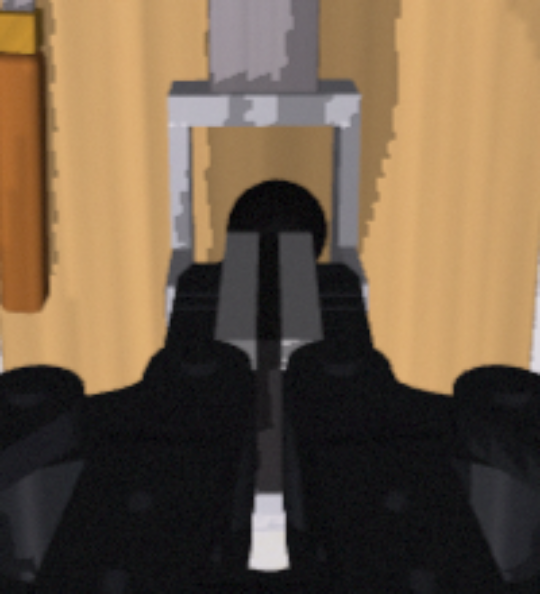

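```bash
python3 - <<'E'
from h import *
d=cam("wrist")
u=np.array([.3277,.9448,0]); S=np.array([.5166,.118,.0693]); b=np.radians(3.2)
f=lambda x,z: S+u*(x*np.cos(b)+z*np.sin(b))+np.array([0,0,z*np.cos(b)-x*np.sin(b)])
for t in (.8,.75,.7,.65,.6,.55,.5):
    P=f(.028+.064*np.cos(t),.035+.064*np.sin(t)); print(t,((P-S)@u).round(4),P[2].round(4),proj(d,[P]).round(1),proj(d,[P+u*.009]).round(1))
E
```

```text
0.8 0.077 0.146 [[316.1 297.1]] [[316.1 279.3]]
0.75 0.0791 0.1436 [[316.2 290.9]] [[316.1 273.2]]
0.7 0.0811 0.1411 [[316.2 284.9]] [[316.1 267.3]]
0.65 0.0829 0.1385 [[316.2 279.3]] [[316.2 261.8]]
0.6 0.0847 0.1358 [[316.3 273.9]] [[316.2 256.6]]
0.55 0.0863 0.133 [[316.3 268.9]] [[316.3 251.7]]
0.5 0.0877 0.1302 [[316.4 264.2]] [[316.3 247.2]]
```

Request:
move_arm --rows "0.1 -0.5 0.3 0 0 0 0; 0 0 0.4 0 0 0 0; 0 -0.2 0.4 0 0 0 0; 0 -0.2 0.4 0 0 0 0; 0 -0.2 0.4 0 0 0 0; 0 -0.2 0.4 0 0 0 0; 0 0 0 0 0 0 0"

```text
time_s: 33.5
eef_pos: [0.5496, 0.2052, 0.2094]
eef_rot: [-0.001, 0.986, -0.166, 0.001]
wrist_force: [0.6, 4.6, 6.8]
opening: 0.003
```

```bash
cat > c2.py <<'E'
from h import *
import sys
p,Rm,o=tool(); print(o["time_s"],p,o["wrist_force"],"x'",(p-np.array([.5166,.118,0]))@[.3277,.9448,0],"tip z",p[2]-.073)
d=cam("wrist"); cv2.imwrite(f"pics/w{sys.argv[1]}.png",cv2.resize(d["color"][160:420,200:440],None,fx=2.3,fy=2.3))
d=cam("scene"); cv2.imwrite(f"pics/s{sys.argv[1]}.png",cv2.resize(d["color"][160:260,320:430],None,fx=6,fy=6,interpolation=cv2.INTER_CUBIC))
E
python3 c2.py 25
```

```text
33.5 [0.54958184 0.20516055 0.20938221] [0.5962301  4.64874175 6.81703682] x' 0.09315743827746764 tip z 0.1363822061475889
```

View pics/s25.png

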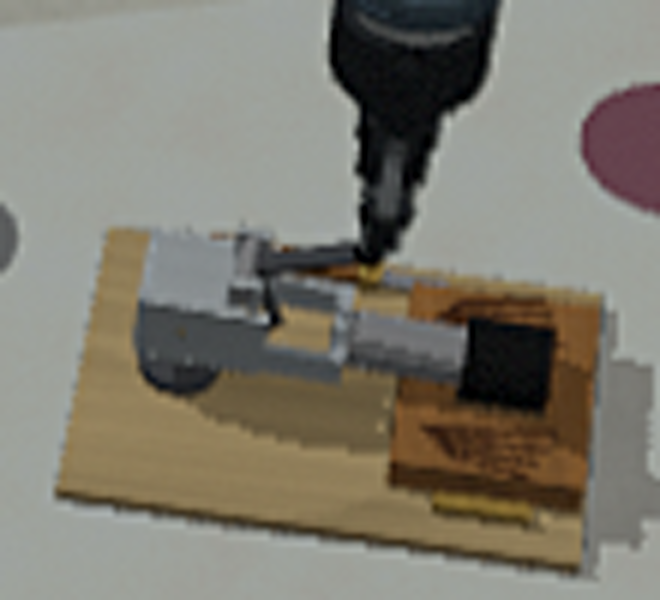

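View pics/w25.png

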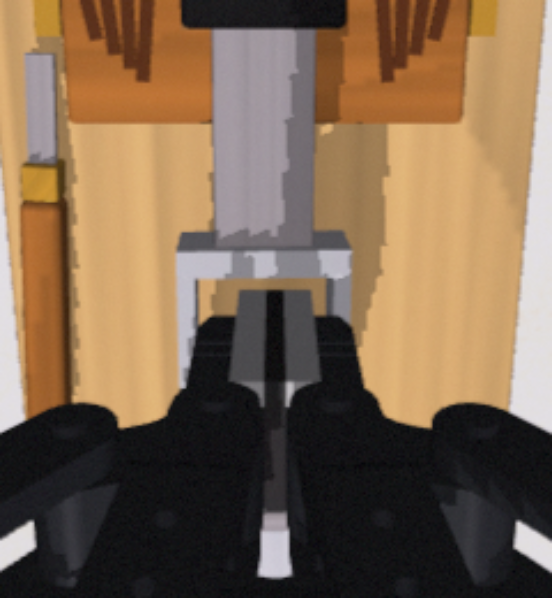

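Request:
move_arm --rows "0 0.2 0.4 0 0 0 0; 0 0.1 0.4 0 0 0 0; 0 0 0.4 0 0 0 0; 0 0 0.4 0 0 0 0; 0 0 0 0 0 0 0"

```text
time_s: 34.1
eef_pos: [0.5486, 0.2017, 0.1929]
eef_rot: [-0.001, 0.986, -0.166, 0.001]
wrist_force: [0.7, 2.8, 4.3]
opening: -0.001
```

Request:
move_arm --rows "0 0 0.3 0 0 0 0; 0 0 0.3 0 0 0 0; 0 0 0 0 0 0 0"

```text
time_s: 34.4
eef_pos: [0.5485, 0.2016, 0.1869]
eef_rot: [-0.001, 0.986, -0.166, 0.001]
wrist_force: [1.2, 4.1, 3.6]
opening: -0.003
```

```bash
python3 c2.py 26
```

```text
34.4 [0.5485492  0.20161548 0.18693538] [1.15693887 4.05599178 3.59023612] x' 0.08946965973159768 tip z 0.1139353818441375
```

View pics/s26.png

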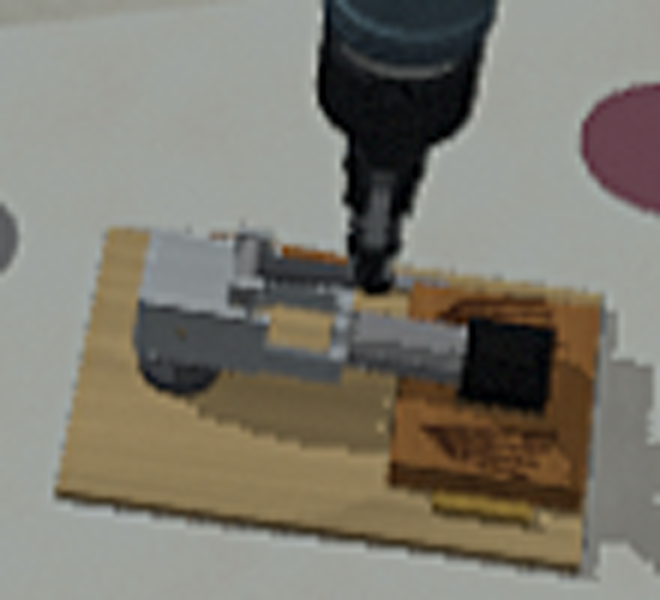

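Request:
move_arm --rows "0 0 0.2 0 0 0 0; 0 0 0.2 0 0 0 0; 0 0 0 0 0 0 0"

```text
time_s: 34.8
eef_pos: [0.5482, 0.2011, 0.1827]
eef_rot: [-0.0, 0.986, -0.166, 0.001]
wrist_force: [0.3, 2.8, 3.9]
opening: 0.005
```

Request:
move_arm --rows "0 0 0.2 0 0 0 0; 0 0 0 0 0 0 0; 0 0 0 0 0 0 0"

```text
time_s: 35.1
eef_pos: [0.5482, 0.2012, 0.181]
eef_rot: [-0.001, 0.986, -0.166, 0.001]
wrist_force: [1.6, 4.5, 6.3]
opening: -0.003
```

Request:
move_arm --rows "0 0 0.1 0 0 0 0; 0 0 0 0 0 0 0; 0 0 0 0 0 0 0"

```text
time_s: 35.4
eef_pos: [0.5484, 0.2012, 0.1807]
eef_rot: [-0.001, 0.986, -0.166, 0.001]
wrist_force: [-1.9, 3.5, 10.4]
opening: -0.0
```

Request:
move_arm --rows "0 0 0.1 0 0 0 0; 0 0 0 0 0 0 0; 0 0 0 0 0 0 0"

```text
time_s: 35.7
eef_pos: [0.5486, 0.2012, 0.1804]
eef_rot: [-0.001, 0.986, -0.166, 0.001]
wrist_force: [-2.1, 3.7, 14.7]
opening: 0.002
```

```bash
python3 c2.py 27
```

```text
35.7 [0.5485717  0.20121165 0.18042038] [-2.1181306   3.66519245 14.69100124] x' 0.08909549325070172 tip z 0.10742038423114543
```

View pics/s27.png

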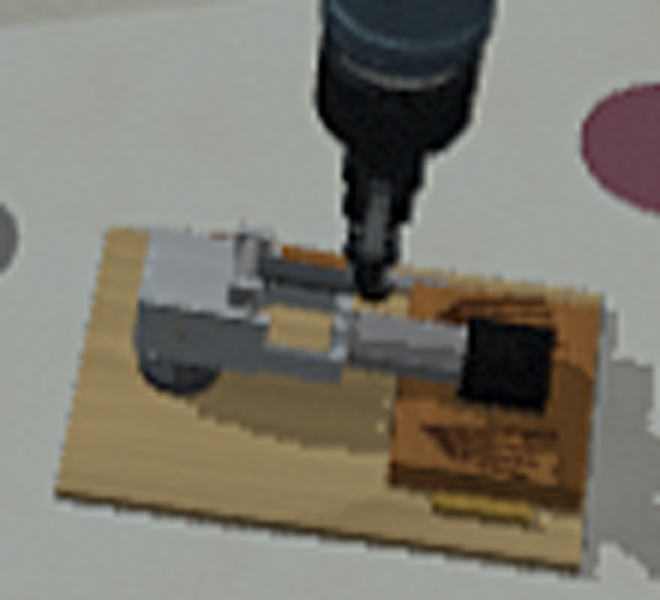

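The handle is at its stop: TCP z 0.1805 against 0.181 predicted, with the force rising from 4 to 15 N and almost no travel. I'll retreat and inspect.

Request:
move_arm --rows "0 0 -0.3 0 0 0 0; 0 0 -1 0 0 0 0; 0 0 -2 0 0 0 0; 0 0 -3 0 0 0 0; 0 2 -3 0 0 0 0; 0 3 -3 0 0 0 0; 0 3 -2 0 0 0 0; 0 1 0 0 0 0 0; 0 0 0 0 0 0 0; 0 0 0 0 0 0 0"

```text
time_s: 36.8
eef_pos: [0.5176, 0.1158, 0.3198]
eef_rot: [0.0, 0.986, -0.167, -0.002]
wrist_force: [0.3, 0.6, 0.4]
opening: -0.0
```

```bash
python3 - <<'E'
from h import *
d=cam("wrist"); p,Rm,o=tool(); print(o["time_s"],p,o["wrist_force"])
u=np.array([.3277,.9448,0]); S=np.array([.5166,.118,.0693]); b=np.radians(3.2); v=np.array([-u[1],u[0],0])
f=lambda x,y,z: S+v*y+u*(x*np.cos(b)+z*np.sin(b))+np.array([0,0,z*np.cos(b)-x*np.sin(b)])
im=cv2.resize(d["color"],None,fx=1.2,fy=1.2)
pts=[f(-.023,.0245,.024),f(-.023,-.0245,.024),f(.1895,.022,-.002),f(.1895,-.022,-.002),f(.092,0,.035),f(.028+.064*np.cos(.1),0,.035+.064*np.sin(.1))]
print(proj(d,pts).round(1))
cv2.imwrite("pics/w28r.png",d["color"]); cv2.imwrite("pics/w28.png",cv2.resize(d["color"][0:330,200:440],None,fx=1.8,fy=1.8,interpolation=cv2.INTER_CUBIC))
d=cam("top"); cv2.imwrite("pics/t28.png",d["color"]); d=cam("scene"); cv2.imwrite("pics/s28.png",d["color"])
E
```

```text
36.85 [0.51758119 0.11608849 0.31961091] [ 0.68906873 -0.5344452   0.18746569]
[[289.3 247.9]
 [345.9 247.9]
 [289.9 -16.9]
 [344.7 -17. ]
 [317.2 105. ]
 [317.1 104.2]]
```

View pics/w28.png

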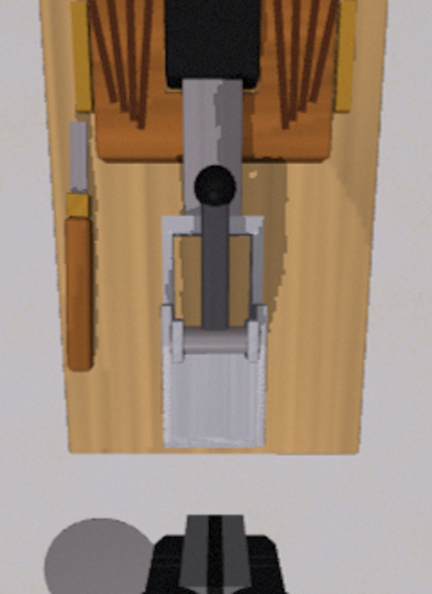

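View pics/s28.png

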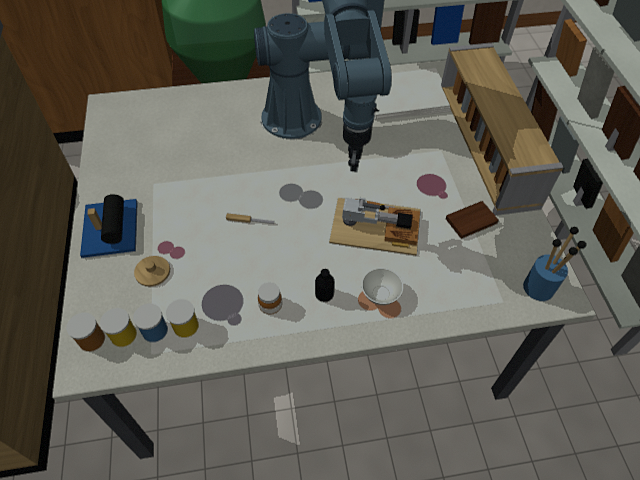

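```bash
python3 -c "
from bench import ctrl
print(ctrl.hand_in())"
```

```text
the job is handed in; nothing more can be done
None
```

The hold-down arm is coupled to the ball with its foot on the carved block and the handle pressed down to its stop. I handed the job in at about 37 s of robot time.

**What I did**
- **Raising the handle:** I raised it to its upper stop while the arm lay on the bench.
- **Coupling:** I carried the arm by its head, pushed the coupler over the ball and past the buttons, and stopped when it hit solid. I then eased the foot down and let go.
- **Shutting the handle:** I pressed it down with closed fingertips until it stopped.

**Last checks**
- **Coupler home:** the push met a solid stop with no further travel. The load on the ball was about 23 to 25 N, under the 32 N limit. The socket height was 69.3 mm, against a camera estimate of 69 to 72 mm for the ball.
- **Foot and head:** the final wrist picture shows the foot on the block. The head is within about 1 pixel of where it should be.
- **Handle shut:** it stopped about 0.5 mm from the predicted height, with the force rising to 15 N. The knob is about 2 to 3 pixels from its predicted place. A view from above can't show the handle angle, so this rests on the stop I felt.
- **Other things:** they look unmoved in the pictures. I compared these by eye only.

**What went wrong on the way**
- **First lift of the handle:** the whole arm tipped, with the foot rising an estimated 14 mm. I set it back down and turned the tool together with the handle.
- **First descent onto the ball:** a 24 mm slip in my socket height made me meet the ball early, about 2 mm off along the arm, with 5.6 N sideways. I backed off and corrected it.
- **Side force while pushing home:** about 6 N sideways persisted until I eased the arm down.
- **First press on the handle:** the fingertips caught the side of the knob, with about 9 N up and 7.5 N along the arm. I moved them over the top of the knob and pressed again.
- **Raised angle:** one picture gave 0.77 rad against 0.8 at the stop. The force felt at the stop and a later picture both agreed with fully raised.

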